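Change the gear set on a coil winder's splined hub

TASK

Change the gear set on the coil winder's arbor stand: swing the keeper clear, take the three gears off the splined hub and lay them flat in the tray, side by side in one row. Then turn each of the gears lying on the bench until its wide slot meets the wide spline and slide it fully down on the hub, the largest at the bottom and the smallest on top. Finally swing the keeper back across the end of the hub as far as it goes, and leave everything else where it is.

Things in the scene. Friction and masses are not known exactly. Their poses are not given: they have to be found in the camera images.
- hub_seat (a point): the upright splined hub's seat: top of its 42 mm flange, on the axis, where the lowest gear comes to rest; z up, x to the middle of the wide (master) spline. The hub is fixed and stands 42 mm above the seat, the last 3.5 mm tapered: core 19 mm in diameter, five splines to radius 13 mm, 72 degrees apart, the master 10 mm wide, four 4 mm. Gears have 1 mm of play, 0.08 rad of turn.
- stand: grey foot that carries hub and keeper: 112 mm round, 10 mm thick, origin under the hub axis, x towards the keeper's post (15 mm in diameter, 66 mm from the hub axis, its screw 68 mm above the bench); the hub seat is 14 mm above the bench. A tall microscope (0.75 m ahead of the robot, 0.2 m to its right, eyepieces leaning towards it) stands outside the work: swing the arm round it
- keeper (a joint): swing keeper, an aluminium bar 14 mm wide, 5 mm thick, that turns level on the post. 0: across the hub end (found within 0.05 of it), 2.5 mm above the hub; grows as it swings clockwise seen from above, to its stop at 1.7; rad. Beyond 1.3 it is clear of the gears. Light friction (1 to 2 N at the knob) holds it where it is left.
- keeper_knob (a point): middle of the keeper's black upright round knob, 14 mm in diameter, 42 mm from the pivot axis; it reaches from 64 to 84 mm above the bench
- keeper_pivot (a point): the keeper's pivot, on the post's axis, 60 mm above the bench
- tray_floor (a point): middle of the floor of the black tray for the removed gears: outside 80 mm (its x) by 226 mm (its y, with a grip 11 mm long at each end), inside 74 by 220 mm, floor 3 mm above the bench, rim 7 mm above the bench: as wide as one gear, long enough for three
- old_lower_mid (a point): steel spur gear, 64 mm over the teeth, found lowest on the hub. Point: its centre, half-way up; z along the bore to the boss face, x to the middle of the wide slot. All gears: 13 mm high; toothed disc 5 mm thick, on it a boss 36 mm in diameter, 8 mm high, to grip by; bore radius 10.7 mm with five slots to radius 14.3 mm, 72 degrees apart: master 12 mm wide (line on the boss face), four 6 mm.
- old_middle_mid (a point): steel spur gear, 54 mm over the teeth, found in the middle of the three on the hub. Point: its centre, half-way up; z along the bore to the boss face, x to the middle of the wide slot. Otherwise like old_lower.
- old_upper_mid (a point): steel spur gear, 46 mm over the teeth, found uppermost on the hub. Point: its centre, half-way up; z along the bore to the boss face, x to the middle of the wide slot. Otherwise like old_lower.
- new_large_mid (a point): steel spur gear, 70 mm over the teeth, found flat on the bench or on the blue mat (2.4 mm thick), boss up; absent from some starts. Point: its centre, half-way up; z along the bore to the boss face, x to the middle of the wide slot. Otherwise like old_lower.
- new_medium_mid (a point): steel spur gear, 58 mm over the teeth, found flat on the bench or on the blue mat (2.4 mm thick), boss up; absent from some starts. Point: its centre, half-way up; z along the bore to the boss face, x to the middle of the wide slot. Otherwise like old_lower.
- new_small_mid (a point): steel spur gear, 48 mm over the teeth, found flat on the bench or on the blue mat (2.4 mm thick), boss up; absent from some starts. Point: its centre, half-way up; z along the bore to the boss face, x to the middle of the wide slot. Otherwise like old_lower.
- wire_spool: bystander: a wire spool 55 mm across and 36 mm high standing on the bench; origin under its centre
- nippers: bystander: blue-handled side cutters, 134 mm long, lying on the mat; origin under their centre

How it is judged:
At the end, for the whole second after the job is handed in: keeper within 0.12 rad of closed; each new gear flat on the hub (axis within 3 mm, wide slot on wide spline), down within 2 mm, larger below smaller; the three old gears flat on the tray floor, in one row (within 18 mm of its long middle line, 95 mm of its middle); all at rest (value of joint keeper below 0.12 rad and horizontal distance between each of new_large_mid, new_medium_mid, new_small_mid and hub_seat below 0.003 m and angle between the z axis of each of new_large_mid, new_medium_mid, new_small_mid and the z axis of hub_seat, either way round below 0.08 rad and angle between the x axis of each of new_large_mid, new_medium_mid, new_small_mid and the x axis of hub_seat, either way round below 0.15 rad and z of new_large_mid in the frame of hub_seat between 0.0045 and 0.0085 m and z of new_medium_mid in the frame of hub_seat between 0.0045 and 0.0215 m and z of new_small_mid in the frame of hub_seat between 0.0045 and 0.0345 m and z of each of new_medium_mid, new_small_mid in the frame of new_large_mid above 0.011 m and z of new_small_mid in the frame of new_medium_mid above 0.011 m and z of old_lower_mid in the frame of tray_floor between 0.0045 and 0.009 m and angle between the z axis of each of old_lower_mid, old_middle_mid, old_upper_mid and the z axis of tray_floor, either way round below 0.08 rad and x of old_lower_mid in the frame of tray_floor between -0.018 and 0.018 m and y of old_lower_mid in the frame of tray_floor between -0.095 and 0.095 m and z of old_middle_mid in the frame of tray_floor between 0.0045 and 0.009 m and x of old_middle_mid in the frame of tray_floor between -0.018 and 0.018 m and y of old_middle_mid in the frame of tray_floor between -0.095 and 0.095 m and z of old_upper_mid in the frame of tray_floor between 0.0045 and 0.009 m and x of old_upper_mid in the frame of tray_floor between -0.018 and 0.018 m and y of old_upper_mid in the frame of tray_floor between -0.095 and 0.095 m); the robot touches nothing.
It fails at once if the wire spool or the side cutters are pushed away by 30 mm or more (distance of any of wire_spool, nippers from where it was at the start of the episode above 0.03 m).
Of new_large, new_medium, new_small only 2 to 3 are there at a start; the rules pass over those that are not, and their reading is None.
At some moment in a run one of new_large, new_medium, new_small may be knocked a few centimetres aside while the robot is not near it.
Once in a run the grip may slacken for a moment while it holds something.
It also fails if it takes over 210 s, if anything falls off the work surface, if the arm or the gripper's body presses on something with over 40 N, if the wrist force passes 120 N, or if a joint passes its speed limit or range.

ROBOT

A 6-joint arm with a two-finger parallel gripper is mounted at the origin on a cart in front of the work surface, level with it; the furniture and walls round the work are solid. World frame = base frame: x ahead of the robot, y to its left, z up, the work surface at z = 0. Lengths are in m, angles in rad, forces in N, time in s.
With the tool pointing down it reaches from about 0.275 to 0.825 m from the base axis. Payload 4.9 kg.
Tool frame: the origin (TCP) lies between the finger pads; the fingertips stand 14 mm ahead of it and the grasp point (between the pads) lies 5 mm behind it; z points along the fingers, y is the line along which they close (so a half turn about z gives the same grasp; the last joint's range is limited). The gripper opens to 85 mm and grips with 20 to 120 N. Pads are 22 mm wide; open, the fingers measure 114 mm over their backs; the gripper's body (76 mm by 85 mm) begins 54 mm behind the grasp point. The pads swing forward as they close: fully open they stand 13 mm farther back than shut.
Start: joints at [-1.314, 0.326, -0.193, 1.052, 0, 1.437], TCP at [0.21, -0.509, 0.218] pointing down, gripper open.
Joint ranges: [-2.65, 2.65], [-0.97, 1.79], [-1.3, 1.35], [-1.93, 2.1], [-1.47, 1.37], [-3.14, 3.14]. Speed limits (rad/s): [2.57, 2.57, 3.14, 3.14, 3.14, 3.14].

INTERFACE

Orientations are given as a rotation vector (axis times angle).
In Python, from workcell import observe, capture, manip gives the robot as it stands.
- The arm moves only by the tool drive_tool, never from a script. Its argument "steps" is a list that holds one entry, the list of rows, each a list of 7 numbers: the shift along the tool's x, y, z in cm, then the turn, a rotation vector about the tool's x, y, z in units of 6 degrees (1.0 is 6 degrees), then the opening, from 0 (shut) to 1 (fully open). A call has 1 to 10 rows; each row is the pose to reach, as a shift and turn from the pose commanded when the call began, along the tool's axes at that moment; what a row does not reach only later rows make up. A row lasts 1/8 s, in which the tool goes at most 62.5 mm and 10.7 degrees, less where a joint would pass 70% of its speed; a pose out of reach is approached as far as the arm can. A call with a gripper value outside its range is refused whole. The fingers move at their own pace and stop on an object; "newtons" is the grip in N (left out, the last holds). Time passes only in rows, so rows that repeat a pose let the fingers close. It gives the time, the measured TCP pose, the force, the opening and the grip force at its end, in the units of the state.
- observe(): the state, without advancing time (a new reading comes with each control period).
- capture(name): name is "scene" or "top"; returns a dict with "color" (400x640x3 uint8, red, green, blue), "range_z" (400x640 float32, m along the optical axis (not along the pixel's ray), 0 where there is no reading), "fx", "fy", "cx", "cy" (pixels), "k1" (the pictures are not rectified: a ray, as slopes to the right and down, at radius r is drawn at 1 + k1 r^2 times it, then the intrinsics apply), "position" and "orientation" of the camera in the world. Camera axes: x right, y up, looking along -z (the intrinsics and any distortion apply to the point x, -y, -z); pixel columns grow to the right and rows downward; lengths in m; the calibration is good to about 2 mm. A picture is of the moment at which its call begins.
- manip.sign_off(): hands the job in; it is judged then, once.
The state is a dict: "t": time; "q": joint angles; "qd": joint speeds; "joint_torque": joint torques, N m; "tool_pos": TCP position; "eef_rot": TCP orientation; "force": force on the tool from outside, world axes, zero at the start; "ft_torque": the same for the moment, N m; "gripper_width": finger opening in m; "grasp_force": force on a finger pad.
Only numpy, scipy, OpenCV 4.12 (cv2) and the standard library are available. Lean on these libraries where they do the work, as an engineer would, in place of code of your own. Each camera call takes 0.05 s, during which the arm holds its last target. There are 200 camera calls.

## Working session

There is one attempt and no reset: what is moved stays moved. The work goes in short steps, Python scripts to look and compute and a tool call to move; the robot and the scene stay as the last step left them, time stands still between calls to the robot, and variables do not carry over. Pictures are saved under pics/ and viewed, at most 14 in all, crops included, and the job is handed in when it is done.

Besides the shell and the picture viewer there is one more tool, called after "Call:" in YAML: its name, and indented under it one key for each argument. drive_tool: Moves the arm, as the interface text tells. Its arguments: {"type":"object","properties":{"steps":{"type":"array"},"newtons":{"type":"number"}},"required":["steps"]}

```bash
mkdir -p pics; ls
cat > h.py <<'E'
import numpy as np, cv2, pickle
from workcell import observe, capture, manip
from scipy.spatial.transform import Rotation as R
def Rm(o):
    o=np.array(o,float)
    if o.shape==(3,3): return o
    return R.from_rotvec(o).as_matrix() if o.size==3 else R.from_quat(o).as_matrix()
def cap(n,f=None):
    c=capture(n)
    if f: cv2.imwrite('pics/'+f,c['color'][...,::-1])
    return c
def ray(c,u,v):
    d=np.array([(u-c['cx'])/c['fx'],(v-c['cy'])/c['fy']]); s=d.copy()
    for _ in range(20): s=d/(1+c['k1']*(s@s))
    return Rm(c['orientation'])@np.array([s[0],-s[1],-1])
def at_z(c,u,v,z):
    r=ray(c,u,v); p=np.array(c['position']); return p+r*(z-p[2])/r[2]
def at_d(c,u,v):
    return np.array(c['position'])+ray(c,u,v)*c['range_z'][int(v),int(u)]
def proj(c,P):
    q=Rm(c['orientation']).T@(np.array(P)-np.array(c['position'])); s=np.array([q[0]/-q[2],-q[1]/-q[2]])
    s=s*(1+c['k1']*(s@s)); return s[0]*c['fx']+c['cx'],s[1]*c['fy']+c['cy']
E
python3 - <<'E'
from h import *
print(observe())
for n in('scene','top'):
    c=cap(n,n+'0.png'); print(n,{k:v for k,v in c.items() if k not in('color','range_z')}); pickle.dump(c,open(n+'0.pkl','wb'))
E
```

```text
pics
{'t': 0.0, 'q': array([-1.31416480e+00,  3.26957448e-01, -1.93565913e-01,  1.05202918e+00,
       -1.81796502e-05,  1.43663282e+00]), 'qd': array([-3.72934150e-04,  8.15634037e-04,  2.58567314e-04,  9.69848700e-04,
       -6.06900382e-04, -2.55394953e-05]), 'joint_torque': array([ 1.15697800e-03, -4.43405843e+01,  2.62437791e+01,  1.56298798e-02,
        4.54033994e-06, -3.84365777e-06]), 'tool_pos': array([ 0.20937603, -0.50793031,  0.21760131]), 'eef_rot': array([-3.08009144e+00, -6.09620535e-01,  1.97211468e-04]), 'force': array([-0.70669432,  0.55767732, -0.04187509]), 'ft_torque': array([-0.01180772, -0.01039196, -0.01839414]), 'grasp_force': 0.0, 'gripper_width': 0.08546770623778693}
scene {'fx': 494.051214473918, 'fy': 494.051214473918, 'cx': 312.26802891617757, 'cy': 195.01448521699143, 'k1': -0.02583574033621497, 'position': array([ 0.21522379, -0.4803339 ,  0.49628706]), 'orientation': array([ 1.1093286 , -0.24207459, -0.4034423 ])}
top {'fx': 479.47603351036065, 'fy': 479.47603351036065, 'cx': 324.22282690260135, 'cy': 202.93023925050275, 'k1': 0.03911634172474131, 'position': array([0.52989918, 0.36615772, 1.04601287]), 'orientation': array([ 0.0259447 , -0.06869483, -1.59208129])}
```

View pics/top0.png

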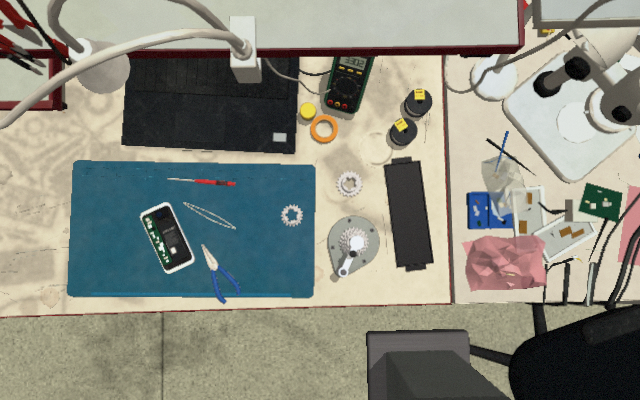

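View pics/scene0.png

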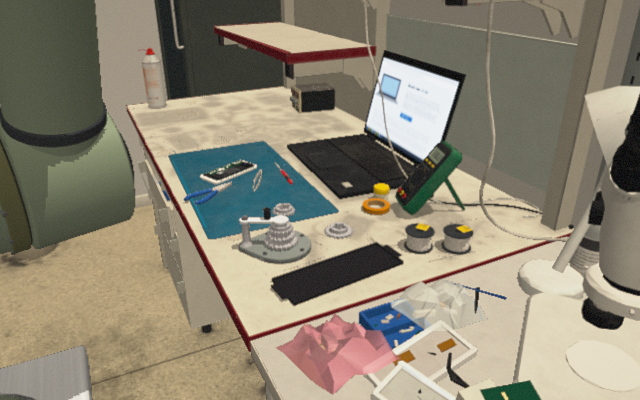

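Top view: the stand is at about (350,245), with the keeper knob near (357,243) and the post near (343,270). New gears are at (348,183) and on the mat at (292,215), so only two are present. The tray is at (408,213). Next I'll enlarge this.

Run:
```python
from h import *
c=pickle.load(open('top0.pkl','rb'))
im=cv2.resize(c['color'][140:290,270:440,::-1],None,fx=4.7,fy=4,interpolation=cv2.INTER_CUBIC)
im=cv2.resize(c['color'][165:285,275:435,::-1],None,fx=5,fy=5,interpolation=cv2.INTER_CUBIC)
cv2.imwrite('pics/topc.png',im)
s=pickle.load(open('scene0.pkl','rb'))
cv2.imwrite('pics/scenec.png',cv2.resize(s['color'][190:290,225:385,::-1],None,fx=5,fy=5,interpolation=cv2.INTER_CUBIC))
for n,u,v in [('gA',348,183),('gB',292,215),('hub',357,243),('post',343,271),('t1',387,164),('t2',421,158),('t3',432,263),('t4',399,269)]:
    print(n,at_z(c,u,v,0.01).round(4), c['range_z'][v,u])
```

```text
gA [0.6342 0.2847 0.01  ] 1.0499357
gB [0.5673 0.4075 0.01  ] 1.0452433
hub [0.5038 0.2686 0.01  ] 0.9811517
post [0.4447 0.3003 0.01  ] 0.971767
t1 [0.6741 0.1984 0.01  ] 1.0509034
t2 [0.6858 0.1236 0.01  ] 1.0585569
t3 [0.4573 0.1078 0.01  ] 1.0425054
t4 [0.4461 0.1796 0.01  ] 1.0434753
```

View pics/topc.png

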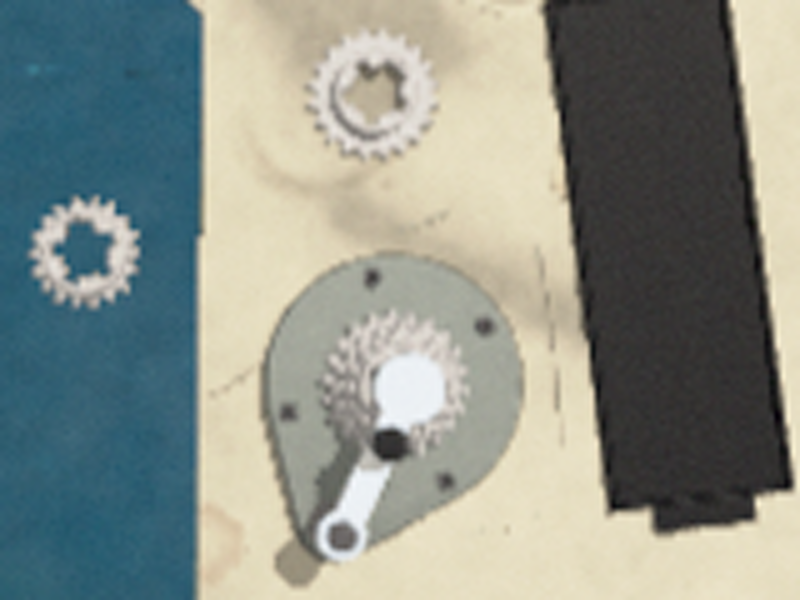

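View pics/scenec.png

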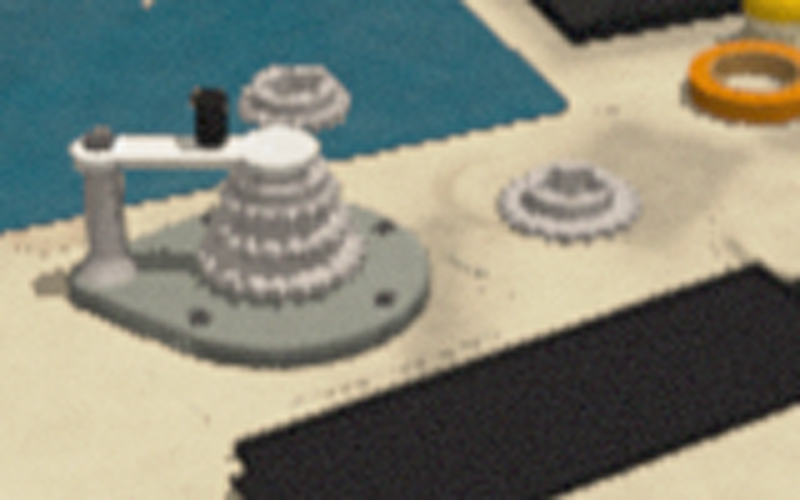

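The enlarged views show the gear on the bench is about 58 mm over the teeth (medium), at crop (373,95). The one on the mat is about 48 mm (small), at crop (85,252). Hub foot centre is around (393,383), knob (390,443) and post screw (342,537).

```bash
cat >> h.py <<'E'
import json,os
def tool_R(yaw): return R.from_euler('z',yaw)*R.from_euler('x',np.pi)
def load(): return json.load(open('cmd.json'))
def plan(targets,start=None):
    """targets: (x,y,z,yaw,open,nrows); prints rows for calls of <=10; consecutive equal lines compacted"""
    p,yaw=start or load(); p=np.array(p)
    P0,R0=p.copy(),tool_R(yaw); n=0; call=[]; out=[]
    for x,y,z,w,o,k in targets:
        for i in range(k):
            f=(i+1)/k
            q=p+f*(np.array([x,y,z])-p); ww=yaw+f*(w-yaw)
            if n==10:
                out.append(call); call=[]; n=0; P0,R0=lastq,tool_R(lastw)
            s=R0.inv().apply(q-P0)*100; r=(R0.inv()*tool_R(ww)).as_rotvec()/np.deg2rad(6)
            s=s.round(2); r=r.round(2)
            call.append([*s,*r,round(o,2)]); n+=1
            lastq=P0+R0.apply(s/100); lastw=ww
        p=np.array([x,y,z]); yaw=w
    out.append(call)
    for c in out: print('['+','.join('['+','.join('%g'%(v+0.) for v in r)+']' for r in c)+']')
    json.dump([list(map(float,lastq)),float(lastw)],open('cmd.json','w'))
E
python3 - <<'E'
from h import *
c=pickle.load(open('top0.pkl','rb'))
cr=lambda u,v:(275+(u+.5)/5-.5,165+(v+.5)/5-.5)
for n,u,v,z in [('gA',373,95,.005),('gB',85,252,.0074),('stand',393,383,.01),('keeperdisc',408,387,.0635),('knob',390,442,.084),('screw',342,537,.068)]:
    print(n,at_z(c,*cr(u,v),z).round(4))
# tray outline by dark mask
g=c['color'].max(2); m=np.zeros_like(g); m[150:275,380:440]=(g[150:275,380:440]<80)
m=cv2.morphologyEx(m,cv2.MORPH_OPEN,np.ones((3,3)))
n,l,st,ce=cv2.connectedComponentsWithStats(m); i=1+st[1:,4].argmax()
ct=max(cv2.findContours((l==i).astype('uint8'),0,1)[0],key=cv2.contourArea)
r=cv2.minAreaRect(ct); b=cv2.boxPoints(r); print(r)
W=np.array([at_z(c,*q,.006) for q in b]); print(W.round(4),W.mean(0),[np.linalg.norm(W[k]-W[k-1]).round(4) for k in range(4)])
q=observe();print(R.from_rotvec(q['eef_rot']).as_matrix().round(3))
print('lookdir scene',Rm(pickle.load(open('scene0.pkl','rb'))['orientation'])@[0,0,-1])
E
```

```text
gA [0.6333 0.2817 0.005 ]
gB [0.5674 0.4084 0.0074]
stand [0.5079 0.2767 0.01  ]
keeperdisc [0.5073 0.2752 0.0635]
knob [0.486  0.2849 0.084 ]
screw [0.4474 0.3041 0.068 ]
((408.0262451171875, 213.6964874267578), (112.80172729492188, 36.60934829711914), 82.40535736083984)
[[0.6832 0.2076 0.006 ]
 [0.6923 0.1275 0.006 ]
 [0.4479 0.1037 0.006 ]
 [0.4393 0.1827 0.006 ]] [0.56568733 0.15533786 0.006     ] [np.float64(0.2451), np.float64(0.0806), np.float64(0.2455), np.float64(0.0795)]
[[ 0.925  0.381 -0.   ]
 [ 0.381 -0.925  0.002]
 [ 0.    -0.002 -1.   ]]
lookdir scene [ 0.38557808  0.81650286 -0.42971226]
```

Run:
```python
from h import *
s=observe(); d=np.pi/180
plan([(.4855,.2855,.2,154*d,.5,18),(.4855,.2855,.12,154*d,.5,2)],start=(list(s['tool_pos']),22.4*d))
```

```text
[[3.1,-3.49,0.1,0,0,-1.22,0.5],[6.2,-6.98,0.2,0,0,-2.44,0.5],[9.29,-10.47,0.29,0,0,-3.66,0.5],[12.39,-13.96,0.39,0,0,-4.87,0.5],[15.49,-17.46,0.49,0,0,-6.09,0.5],[18.59,-20.95,0.59,0,0,-7.31,0.5],[21.69,-24.44,0.69,0,0,-8.53,0.5],[24.78,-27.93,0.79,0,0,-9.75,0.5],[27.88,-31.42,0.88,0,0,-10.97,0.5],[30.98,-34.91,0.98,0,0,-12.19,0.5]]
[[4.24,1.95,0.1,0,0,-1.22,0.5],[8.48,3.9,0.2,0,0,-2.44,0.5],[12.72,5.85,0.3,0,0,-3.66,0.5],[16.96,7.8,0.39,0,0,-4.87,0.5],[21.2,9.75,0.49,0,0,-6.09,0.5],[25.45,11.7,0.59,0,0,-7.31,0.5],[29.69,13.65,0.69,0,0,-8.53,0.5],[33.93,15.6,0.79,0,0,-9.75,0.5],[33.93,15.6,4.79,0,0,-9.75,0.5],[33.93,15.6,8.79,0,0,-9.75,0.5]]
```

Call:
drive_tool:
  steps:
    - [[3.1,-3.49,0.1,0,0,-1.22,0.5],[6.2,-6.98,0.2,0,0,-2.44,0.5],[9.29,-10.47,0.29,0,0,-3.66,0.5],[12.39,-13.96,0.39,0,0,-4.87,0.5],[15.49,-17.46,0.49,0,0,-6.09,0.5],[18.59,-20.95,0.59,0,0,-7.31,0.5],[21.69,-24.44,0.69,0,0,-8.53,0.5],[24.78,-27.93,0.79,0,0,-9.75,0.5],[27.88,-31.42,0.88,0,0,-10.97,0.5],[30.98,-34.91,0.98,0,0,-12.19,0.5]]
  newtons: 30

```text
t: 1.35
tool_pos: [0.3631, -0.0662, 0.2085]
eef_rot: [2.107, 2.33, 0.0]
force: [0.8, -0.6, -0.3]
gripper_width: 0.0426
grasp_force: 0.0
```

Call:
drive_tool:
  steps:
    - [[4.24,1.95,0.1,0,0,-1.22,0.5],[8.48,3.9,0.2,0,0,-2.44,0.5],[12.72,5.85,0.3,0,0,-3.66,0.5],[16.96,7.8,0.39,0,0,-4.87,0.5],[21.2,9.75,0.49,0,0,-6.09,0.5],[25.45,11.7,0.59,0,0,-7.31,0.5],[29.69,13.65,0.69,0,0,-8.53,0.5],[33.93,15.6,0.79,0,0,-9.75,0.5],[33.93,15.6,4.79,0,0,-9.75,0.5],[33.93,15.6,8.79,0,0,-9.75,0.5]]

```text
t: 2.6
tool_pos: [0.4856, 0.2858, 0.1195]
eef_rot: [0.704, 3.061, 0.0]
force: [-0.2, 0.6, -1.3]
gripper_width: 0.0427
grasp_force: 0.0
```

Call:
drive_tool:
  steps:
    - [[0,0,2,0,0,0,0.5],[0,0,3.9,0,0,0,0.5],[0,0,3.9,0,0,0,0.5],[0,0,3.9,0,0,0,0],[0,0,3.9,0,0,0,0],[0,0,3.9,0,0,0,0],[0,0,3.9,0,0,0,0],[0,0,3.9,0,0,0,0]]
  newtons: 25

```text
t: 3.6
tool_pos: [0.4856, 0.285, 0.0819]
eef_rot: [0.706, 3.061, 0.0]
force: [0.7, 0.8, -0.5]
gripper_width: 0.0001
grasp_force: 0.0
```

Run:
```python
from h import *
s=observe(); print(s['tool_pos'],s['gripper_width'],s['force'])
c=cap('scene'); cv2.imwrite('pics/s1.png',cv2.resize(c['color'][100:300,200:420,::-1],None,fx=3,fy=3))
d=np.pi/180
p=np.array([.4474,.3041]);k0=np.array([.4855,.2855]);v=k0-p
print(np.hypot(*v))
T=[]
A=99
for i in range(1,11):
    a=-A*i/10*d; q=p+R.from_euler('z',a).apply([*v,0])[:2]; T.append((*q,.081,154*d+a,0,1))
plan(T,start=([.4855,.2855,.081],154*d))
```

```text
[0.48563396 0.28502989 0.08188286] 0.0001171762660141643 [ 0.73492725  0.77562347 -0.51319425]
0.04239775937475939
[[0.06,-0.73,0,0,0,1.65,0],[0.25,-1.44,0,0,0,3.3,0],[0.56,-2.1,0,0,0,4.95,0],[0.97,-2.7,0,0,0,6.6,0],[1.49,-3.22,0,0,0,8.25,0],[2.08,-3.65,0,0,0,9.9,0],[2.74,-3.97,0,0,0,11.55,0],[3.45,-4.16,0,0,0,13.2,0],[4.17,-4.24,0,0,0,14.85,0],[4.9,-4.19,0,0,0,16.5,0]]
```

View pics/s1.png

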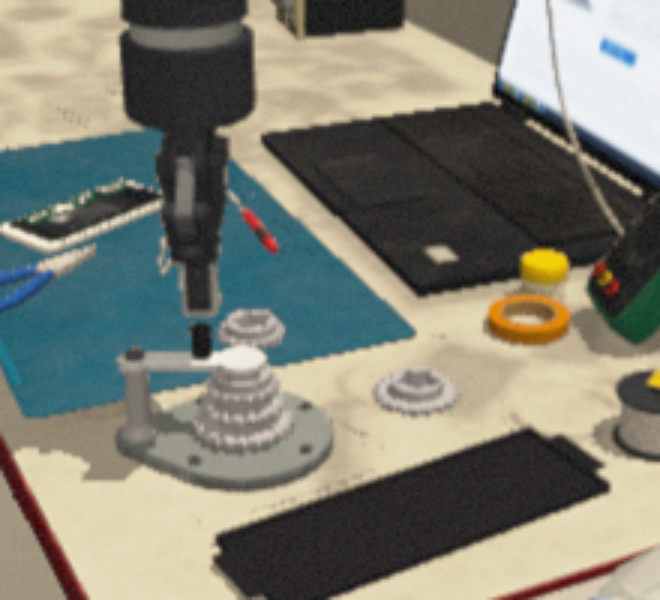

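The closed fingertips end at about scene (266,205), just above or behind the knob (266,213). I'll check this by projection.

Run:
```python
from h import *
c=pickle.load(open('scene0.pkl','rb'));t=cap('top')
for z in(.068,.074,.082,.087): print(z,proj(c,[.4856,.285,z]))
print('knob top/bot',proj(c,[.486,.2849,.084]),proj(c,[.486,.2849,.064]),'hubtop',proj(c,[.5073,.2755,.0635]),'screw',proj(c,[.4474,.3041,.068]))
print(at_d(c,267,213),at_d(c,267,210),at_d(c,250,219),at_d(c,280,219))
s=cap('scene'); print(at_d(s,266,203),at_d(s,266,200))
cv2.imwrite('pics/t1.png',cv2.resize(t['color'][165:285,275:435,::-1],None,fx=5,fy=5,interpolation=cv2.INTER_CUBIC))
```

```text
0.068 (np.float64(267.9922951671401), np.float64(217.01596768633758))
0.074 (np.float64(267.8326841025986), np.float64(214.14000574378366))
0.082 (np.float64(267.6185759050239), np.float64(210.27981837713574))
0.087 (np.float64(267.4840022903908), np.float64(207.85224093971863))
knob top/bot (np.float64(267.7884463597229), np.float64(209.2877071872225)) (np.float64(268.31972341384085), np.float64(218.9012156747714)) hubtop (np.float64(280.90659201954645), np.float64(218.84526506973344)) screw (np.float64(244.97896507906398), np.float64(217.03147163635938))
[0.48235273 0.28000854 0.07945505] [0.48273041 0.2801609  0.08546118] [0.45516075 0.29893745 0.06447865] [0.5048979  0.27395397 0.06449532]
[0.47952765 0.27432865 0.10300563] [0.48021354 0.27537177 0.10839588]
```

View pics/t1.png

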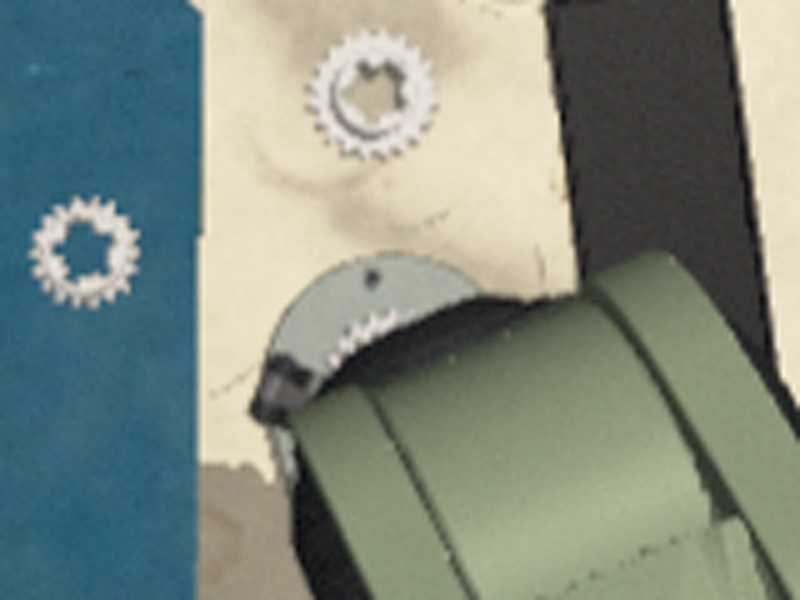

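The top view shows the arm occluding the stand, with both gears undisturbed. I'll compare depth columns around the fingertip.

Run:
```python
from h import *
a=pickle.load(open('scene0.pkl','rb'));s=cap('scene')
for v in range(190,222,2):
    print(v,[(at_d(s,u,v)*1000).astype(int).tolist() for u in(262,267,271)],(at_d(a,267,v)*1000).astype(int), s['color'][v,267],a['color'][v,267])
print(observe()['gripper_width'],observe()['tool_pos'])
```

```text
190 [[473, 275, 129], [481, 271, 129], [490, 274, 126]] [574 531   2] [32 36 34] [ 44 101 113]
192 [[473, 273, 126], [481, 271, 125], [490, 274, 122]] [570 521   2] [41 40 41] [ 52 102 116]
194 [[473, 275, 121], [481, 272, 121], [489, 274, 118]] [565 510   2] [42 39 38] [ 53 104 115]
196 [[473, 275, 117], [480, 269, 118], [489, 274, 114]] [562 500   2] [42 42 42] [ 46 100 116]
198 [[472, 274, 114], [480, 271, 113], [489, 274, 110]] [558 490   2] [39 42 40] [ 43 101 115]
200 [[472, 275, 110], [481, 272, 109], [489, 275, 106]] [555 483   1] [44 44 43] [ 44 103 115]
202 [[474, 282, 102], [480, 271, 105], [489, 275, 102]] [ 215 -480  496] [42 41 41] [ 46 100 114]
204 [[474, 281, 98], [482, 278, 98], [489, 276, 97]] [547 462   2] [116 108 104] [ 46 103 116]
206 [[533, 455, 3], [544, 453, 1], [550, 443, 4]] [544 453   1] [ 57 107 117] [ 54 104 118]
208 [[529, 445, 3], [486, 289, 84], [549, 442, 0]] [485 288  85] [37 41 44] [40 43 44]
210 [[527, 438, 2], [482, 278, 86], [544, 430, 2]] [482 280  85] [22 22 15] [41 41 37]
212 [[523, 429, 2], [482, 278, 82], [541, 421, 1]] [481 278  82] [26 28 30] [27 24 29]
214 [[519, 419, 3], [481, 279, 77], [537, 410, 3]] [481 278  77] [29 28 32] [35 27 31]
216 [[517, 414, 1], [481, 278, 74], [534, 402, 3]] [482 280  72] [32 27 24] [39 31 32]
218 [[476, 292, 64], [481, 279, 69], [491, 284, 65]] [481 279  69] [29 30 29] [35 32 32]
220 [[474, 287, 63], [480, 278, 66], [488, 278, 63]] [481 279  65] [206 200 187] [201 195 183]
0.00017195234673424235 [0.48552458 0.28498959 0.08165876]
```

Call:
drive_tool:
  steps:
    - [[0,0,0.3,0,0,0,0],[0,0,0.6,0,0,0,0],[0,0,0.8,0,0,0,0],[0,0,0.9,0,0,0,0],[0,0,0.9,0,0,0,0]]

```text
t: 4.42
tool_pos: [0.4855, 0.285, 0.0726]
eef_rot: [-0.706, -3.061, 0.0]
force: [0.4, -0.1, -0.5]
gripper_width: 0.0001
grasp_force: 0.0
```

Call:
drive_tool:
  steps:
    - [[0,0,0.1,0,0,0,0],[0,0,0.2,0,0,0,0],[0,0,0.2,0,0,0,0]]

```text
t: 4.8
tool_pos: [0.4858, 0.2852, 0.0716]
eef_rot: [0.706, 3.061, 0.001]
force: [-1.7, -1.1, 5.5]
gripper_width: -0.0003
grasp_force: 3.1
```

Call:
drive_tool:
  steps:
    - [[0,0,0.1,0,0,0,0],[0,0,0.2,0,0,0,0],[0,0,0.2,0,0,0,0]]

```text
t: 5.18
tool_pos: [0.4865, 0.2861, 0.0713]
eef_rot: [0.705, 3.06, 0.005]
force: [-4.9, 0.2, 17.1]
gripper_width: 0.0001
grasp_force: 8.7
```

Call:
drive_tool:
  steps:
    - [[0,0,-1.2,0,0,0,0.5],[0,0,-1.2,0,0,0,0.5],[0,0,-1.2,0,0,0,0.5],[0,0,-1.2,0,0,0,0.5],[0,0,0.2,0,0,0,0.5],[0,0,1.3,0,0,0,0.5],[0,0,1.3,0,0,0,0],[0,0,1.3,0,0,0,0],[0,0,1.3,0,0,0,0],[0,0,1.3,0,0,0,0]]
  newtons: 25

```text
t: 6.42
tool_pos: [0.4852, 0.285, 0.0553]
eef_rot: [-0.706, -3.061, 0.0]
force: [0.4, 0.3, -8.3]
gripper_width: 0.0125
grasp_force: 24.9
```

Call:
drive_tool:
  steps:
    - [[0.06,-0.73,0,0,0,1.65,0],[0.25,-1.44,0,0,0,3.3,0],[0.56,-2.1,0,0,0,4.95,0],[0.97,-2.7,0,0,0,6.6,0],[1.49,-3.22,0,0,0,8.25,0],[2.08,-3.65,0,0,0,9.9,0],[2.74,-3.97,0,0,0,11.55,0],[3.45,-4.16,0,0,0,13.2,0],[4.17,-4.24,0,0,0,14.85,0],[4.6,-4.23,0,0,0,15.8,0]]

```text
t: 7.68
tool_pos: [0.425, 0.2679, 0.0553]
eef_rot: [-2.732, -1.548, -0.0]
force: [1.3, 2.7, -11.0]
gripper_width: 0.0129
grasp_force: 24.6
```

Call:
drive_tool:
  steps:
    - [[0,0,0,0,0,0,0.4],[0,0,0,0,0,0,0.4],[0,0,0,0,0,0,0.4],[0,0,-6,0,0,0,0.6],[0,0,-12,0,0,0,0.6],[0,0,-14,0,0,0,0.6]]

```text
t: 8.43
tool_pos: [0.428, 0.2679, 0.2]
eef_rot: [2.73, 1.552, 0.011]
force: [0.6, -0.4, -0.6]
gripper_width: 0.0514
grasp_force: 0.0
```

Run:
```python
from h import *
s=observe(); print(s['tool_pos'],s['eef_rot'],s['q'])
t=cap('top'); pickle.dump(t,open('top1.pkl','wb')); c=cap('scene'); pickle.dump(c,open('scene1.pkl','wb'))
a=cv2.resize(t['color'][215:285,325:405,::-1],None,fx=7,fy=7,interpolation=cv2.INTER_CUBIC)
b=cv2.resize(c['color'][190:290,225:305,::-1],None,fx=4.9,fy=4.9,interpolation=cv2.INTER_CUBIC)
im=np.zeros((490,560+392,3),'uint8'); im[:,:560]=a; im[:,560:]=b
cv2.imwrite('pics/k.png',cv2.resize(im,None,fx=.84,fy=.84))
```

```text
[0.42795306 0.26786092 0.19997141] [2.73018655 1.55244591 0.01053524] [ 4.13062466e-01  2.51774874e-01 -3.45287714e-01  9.66970511e-01
 -1.72378658e-04  2.52059789e+00]
```

View pics/k.png

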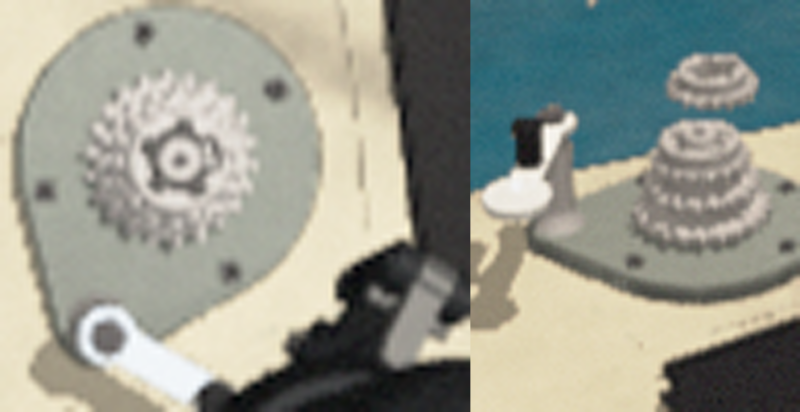

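Left: the keeper is swung clear (post at crop (108,337), bar going right-down). The hub centre is at (181,160), with the master spline to the right. Right: three old gears are still stacked and the keeper bar is free.

Run:
```python
from h import *
t=pickle.load(open('top1.pkl','rb')); d=np.pi/180
h=at_z(t,325+181.5/5.88-.5,215+160.5/5.88-.5,.056); print('hub',h)
# refine: brightness edge of the old stack via Hough at several radii unneeded; print keeper/gears
s=observe(); y=2*np.arctan2(s['eef_rot'][1],s['eef_rot'][0]); print(y/d)
x,yy=h[:2].round(4)
print(x,yy)
plan([(x,yy,.2,95.8*d,.6,6),(x,yy,.12,95.8*d,.6,2)],start=([.4279,.2679,.2],59.2*d))
plan([(x,yy,.0335,95.8*d,.6,3),(x,yy,.0335,95.8*d,0,5)])
```

```text
hub [0.50753994 0.27620399 0.056     ]
59.24401123230466
0.5075 0.2762
[[0.8,1.07,0,0,0,-1.02,0.6],[1.6,2.14,0,0,0,-2.03,0.6],[2.39,3.21,0,0,0,-3.05,0.6],[3.19,4.27,0,0,0,-4.07,0.6],[3.99,5.34,0,0,0,-5.08,0.6],[4.79,6.41,0,0,0,-6.1,0.6],[4.79,6.41,4,0,0,-6.1,0.6],[4.79,6.41,8,0,0,-6.1,0.6]]
[[0,0,2.88,0,0,0,0.6],[0,0,5.77,0,0,0,0.6],[0,0,8.65,0,0,0,0.6],[0,0,8.65,0,0,0,0],[0,0,8.65,0,0,0,0],[0,0,8.65,0,0,0,0],[0,0,8.65,0,0,0,0],[0,0,8.65,0,0,0,0]]
```

Call:
drive_tool:
  steps:
    - [[0.8,1.07,0,0,0,-1.02,0.6],[1.6,2.14,0,0,0,-2.03,0.6],[2.39,3.21,0,0,0,-3.05,0.6],[3.19,4.27,0,0,0,-4.07,0.6],[3.99,5.34,0,0,0,-5.08,0.6],[4.79,6.41,0,0,0,-6.1,0.6],[4.79,6.41,4,0,0,-6.1,0.6],[4.79,6.41,8,0,0,-6.1,0.6]]
  newtons: 25

```text
t: 9.52
tool_pos: [0.505, 0.2751, 0.1134]
eef_rot: [-2.105, -2.331, 0.001]
force: [1.1, -0.1, -0.4]
gripper_width: 0.0509
grasp_force: 0.0
```

Call:
drive_tool:
  steps:
    - [[0,0,2.88,0,0,0,0.6],[0,0,5.77,0,0,0,0.6],[0,0,8.65,0,0,0,0.6],[0,0,8.65,0,0,0,0.6]]

```text
t: 10.02
tool_pos: [0.5039, 0.2746, 0.0264]
eef_rot: [-2.105, -2.33, 0.005]
force: [0.6, 0.1, -0.5]
gripper_width: 0.0513
grasp_force: 0.1
```

Call:
drive_tool:
  steps:
    - [[0,0,0,0,0,0,0],[0,0,0,0,0,0,0],[0,0,0,0,0,0,0],[0,0,0,0,0,0,0],[0,0,0,0,0,0,0]]

```text
t: 10.65
tool_pos: [0.5066, 0.2753, 0.0298]
eef_rot: [2.105, 2.33, 0.002]
force: [6.4, -0.5, -4.5]
gripper_width: 0.0422
grasp_force: 25.9
```

Call:
drive_tool:
  steps:
    - [[0,0,0,0,0,0,0.6],[0,0,0,0,0,0,0.6],[0,0.2,-0.4,0,0,0,0.6],[0,0.2,-0.4,0,0,0,0.6],[0,0.2,-0.4,0,0,0,0],[0,0.2,-0.4,0,0,0,0],[0,0.2,-0.4,0,0,0,0],[0,0.2,-0.4,0,0,0,0],[0,0.2,-0.4,0,0,0,0]]

```text
t: 11.78
tool_pos: [0.5072, 0.2758, 0.0335]
eef_rot: [-2.105, -2.332, -0.0]
force: [-1.6, 0.5, 5.9]
gripper_width: 0.0339
grasp_force: 24.9
```

Run:
```python
from h import *
s=observe(); print(s['tool_pos'],s['force'],s['q'][0])
d=np.pi/180
plan([(.5072,.2760,.0325,95.8*d,.6,2),(.5072,.2760,.0325,185.8*d,.6,9),(.5072,.2760,.0325,185.8*d,0,5)],start=([.5072,.2760,.0325],95.8*d))
```

```text
[0.50724672 0.27575505 0.03348731] [-1.55777737  0.47585383  5.89622077] 0.37004558591430586
[[0,0,0,0,0,0,0.6],[0,0,0,0,0,0,0.6],[0,0,0,0,0,-1.67,0.6],[0,0,0,0,0,-3.33,0.6],[0,0,0,0,0,-5,0.6],[0,0,0,0,0,-6.67,0.6],[0,0,0,0,0,-8.33,0.6],[0,0,0,0,0,-10,0.6],[0,0,0,0,0,-11.67,0.6],[0,0,0,0,0,-13.33,0.6]]
[[0,0,0,0,0,-1.67,0.6],[0,0,0,0,0,-1.67,0],[0,0,0,0,0,-1.67,0],[0,0,0,0,0,-1.67,0],[0,0,0,0,0,-1.67,0],[0,0,0,0,0,-1.67,0]]
```

Call:
drive_tool:
  steps:
    - [[0,0,0,0,0,0,0.6],[0,0,0,0,0,0,0.6],[0,0,0,0,0,-1.67,0.6],[0,0,0,0,0,-3.33,0.6],[0,0,0,0,0,-5,0.6],[0,0,0,0,0,-6.67,0.6],[0,0,0,0,0,-8.33,0.6],[0,0,0,0,0,-10,0.6],[0,0,0,0,0,-11.67,0.6],[0,0,0,0,0,-13.33,0.6]]

```text
t: 13.02
tool_pos: [0.5071, 0.2756, 0.0329]
eef_rot: [-0.106, -3.139, 0.0]
force: [0.3, 0.2, 0.2]
gripper_width: 0.0514
grasp_force: 0.0
```

Call:
drive_tool:
  steps:
    - [[0,0,0,0,0,-1.67,0.6],[0,0,0,0,0,-1.67,0.6],[0,0,0,0,0,-1.67,0],[0,0,0,0,0,-1.67,0],[0,0,0,0,0,-1.67,0],[0,0,0,0,0,-1.67,0],[0,0,0,0,0,-1.67,0]]

```text
t: 13.9
tool_pos: [0.5073, 0.2766, 0.0335]
eef_rot: [-0.16, 3.137, 0.003]
force: [-1.5, 5.9, 2.8]
gripper_width: 0.0342
grasp_force: 24.8
```

Run:
```python
from h import *
s=observe(); print(s['tool_pos'],s['force'],s['ft_torque'])
d=np.pi/180
O=np.array([.5657,.1553]);a=5.8*d; ex=np.array([np.cos(a),np.sin(a)])   # long axis
print('slots',[ (O+k*ex).round(4) for k in(-.07,0,.065)])
x,y=O+.065*ex
w=185.8*d
# lift, carry, lower: z shift from grip-on-hub height: gear bottom 40mm -> 3mm floor => -37mm
plan([(.5072,.2760,.0925,w,0,4),(x,y,.0925,w,0,6),(x,y,.02,w,0,3)],start=([.5072,.2760,.0325],w))
```

```text
[0.50726235 0.27658906 0.03346295] [-1.53518769  5.8942826   2.83522268] [1.13498099 0.38736195 0.01997333]
slots [array([0.4961, 0.1482]), array([0.5657, 0.1553]), array([0.6304, 0.1619])]
[[0,0,-1.5,0,0,0,0],[0,0,-3,0,0,0,0],[0,0,-4.5,0,0,0,0],[0,0,-6,0,0,0,0],[-1.85,-2.1,-6,0,0,0,0],[-3.7,-4.2,-6,0,0,0,0],[-5.55,-6.3,-6,0,0,0,0],[-7.4,-8.4,-6,0,0,0,0],[-9.25,-10.5,-6,0,0,0,0],[-11.1,-12.6,-6,0,0,0,0]]
[[0,0,2.42,0,0,0,0],[0,0,4.83,0,0,0,0],[0,0,7.25,0,0,0,0]]
```

Call:
drive_tool:
  steps:
    - [[0,0,0,0,0,0,0],[0,0,-1.5,0,0,0,0],[0,0,-3,0,0,0,0],[0,0,-4.5,0,0,0,0],[0,0,-6,0,0,0,0],[-3.7,-4.2,-6,0,0,0,0],[-7.4,-8.4,-6,0,0,0,0],[-9.25,-10.5,-6,0,0,0,0],[-11.1,-12.6,-6,0,0,0,0],[-11.1,-12.6,-6,0,0,0,0]]
  newtons: 50

```text
t: 15.15
tool_pos: [0.6321, 0.1597, 0.0937]
eef_rot: [-0.155, 3.137, -0.001]
force: [-0.9, 0.3, -0.3]
gripper_width: 0.0327
grasp_force: 50.8
```

Call:
drive_tool:
  steps:
    - [[0,0,2.4,0,0,0,0],[0,0,4.8,0,0,0,0],[0,0,7.2,0,0,0,0],[0,0,8.4,0,0,0,0],[0,0,9.2,0,0,0,0],[0,0,9.6,0,0,0,0],[0,0,9.6,0,0,0,0]]

```text
t: 16.02
tool_pos: [0.6307, 0.1617, -0.0024]
eef_rot: [-0.16, 3.137, 0.0]
force: [1.3, -0.1, -0.9]
gripper_width: 0.0328
grasp_force: 50.8
```

Call:
drive_tool:
  steps:
    - [[0,0,0.1,0,0,0,0],[0,0,0.2,0,0,0,0],[0,0,0.2,0,0,0,0],[0,0,0.2,0,0,0,0.6],[0,0,0.2,0,0,0,0.6],[0,0,0.2,0,0,0,0.6],[0,0,-5,0,0,0,0.6],[0,0,-9.6,0,0,0,0.6],[0,0,-9.6,0,0,0,0.6]]

```text
t: 17.15
tool_pos: [0.6339, 0.1621, 0.0978]
eef_rot: [-0.159, 3.129, 0.001]
force: [0.5, 0.1, -0.2]
gripper_width: 0.0515
grasp_force: 0.0
```

Run:
```python
from h import *
s=observe(); print(s['tool_pos'],s['force'],s['gripper_width'])
d=np.pi/180; w=185.8*d
O=np.array([.5657,.1553]);a=5.8*d; ex=np.array([np.cos(a),np.sin(a)])
x0,y0=.5072,.2760; R0=tool_R(w)
p=np.array([.5072,.2760,.0925])+R0.apply(np.array([-11.1,-12.6,0])/100); p[2]=.0925
x,y=.5070,.2770
plan([(x,y,.0925,w,.6,6),(x,y,.0195,w,.6,4)],start=(list(p),w))
plan([(x,y,.0195,w,0,5)])
tx,ty=O
print('carry');plan([(x,y,.0825,w,0,4),(tx,ty,.0825,w,0,5),(tx,ty,.0825,w,0,1)])
plan([(tx,ty,-.0025,w,0,4),(tx,ty,-.005,w,0,2)])
```

```text
[0.63390849 0.16212871 0.09775426] [ 0.47783904  0.14869543 -0.17708551] 0.05151101852862731
[[1.85,2.12,0,0,0,0,0.6],[3.7,4.23,0,0,0,0,0.6],[5.55,6.35,0,0,0,0,0.6],[7.41,8.47,0,0,0,0,0.6],[9.26,10.58,0,0,0,0,0.6],[11.11,12.7,0,0,0,0,0.6],[11.11,12.7,1.83,0,0,0,0.6],[11.11,12.7,3.65,0,0,0,0.6],[11.11,12.7,5.48,0,0,0,0.6],[11.11,12.7,7.3,0,0,0,0.6]]
[[0,0,0,0,0,0,0],[0,0,0,0,0,0,0],[0,0,0,0,0,0,0],[0,0,0,0,0,0,0],[0,0,0,0,0,0,0]]
carry
[[0,0,-1.58,0,0,0,0],[0,0,-3.15,0,0,0,0],[0,0,-4.72,0,0,0,0],[0,0,-6.3,0,0,0,0],[-0.92,-2.54,-6.3,0,0,0,0],[-1.84,-5.08,-6.3,0,0,0,0],[-2.77,-7.62,-6.3,0,0,0,0],[-3.69,-10.16,-6.3,0,0,0,0],[-4.61,-12.7,-6.3,0,0,0,0],[-4.61,-12.7,-6.3,0,0,0,0]]
[[0,0,2.13,0,0,0,0],[0,0,4.25,0,0,0,0],[0,0,6.38,0,0,0,0],[0,0,8.5,0,0,0,0],[0,0,8.62,0,0,0,0],[0,0,8.75,0,0,0,0]]
```

Call:
drive_tool:
  steps:
    - [[3.7,4.23,0,0,0,0,0.6],[7.41,8.47,0,0,0,0,0.6],[9.26,10.58,0,0,0,0,0.6],[11.11,12.7,0,0,0,0,0.6],[11.11,12.7,0,0,0,0,0.6],[11.11,12.7,2.5,0,0,0,0.6],[11.11,12.7,5,0,0,0,0.6],[11.11,12.7,7.3,0,0,0,0.6],[11.11,12.7,7.3,0,0,0,0.6]]
  newtons: 25

```text
t: 18.27
tool_pos: [0.5059, 0.2752, 0.0181]
eef_rot: [0.158, -3.134, 0.003]
force: [0.3, -0.0, 0.7]
gripper_width: 0.0513
grasp_force: 0.0
```

Call:
drive_tool:
  steps:
    - [[0,0,0,0,0,0,0],[0,0,0,0,0,0,0],[0,0,0,0,0,0,0],[0,0,0,0,0,0,0],[0,0,0,0,0,0,0]]

```text
t: 18.9
tool_pos: [0.5075, 0.2768, 0.0207]
eef_rot: [-0.16, 3.136, 0.0]
force: [0.7, 0.6, 1.5]
gripper_width: 0.034
grasp_force: 25.3
```

Call:
drive_tool:
  steps:
    - [[0,0,0,0,0,0,0],[0,0,-1.6,0,0,0,0],[0,0,-3.2,0,0,0,0],[0,0,-4.8,0,0,0,0],[0,0,-6.3,0,0,0,0],[-0.9,-2.5,-6.3,0,0,0,0],[-2.3,-6.3,-6.3,0,0,0,0],[-3.69,-10.16,-6.3,0,0,0,0],[-4.61,-12.7,-6.3,0,0,0,0],[-4.61,-12.7,-6.3,0,0,0,0]]
  newtons: 50

```text
t: 20.15
tool_pos: [0.5667, 0.1533, 0.0838]
eef_rot: [-0.155, 3.137, -0.0]
force: [-0.3, 0.2, -0.8]
gripper_width: 0.0323
grasp_force: 50.7
```

Call:
drive_tool:
  steps:
    - [[0,0,2.5,0,0,0,0],[0,0,5,0,0,0,0],[0,0,7,0,0,0,0],[0,0,8.2,0,0,0,0],[0,0,8.7,0,0,0,0],[0,0,8.75,0,0,0,0],[0,0,8.75,0,0,0,0]]

```text
t: 21.02
tool_pos: [0.5655, 0.1556, -0.0031]
eef_rot: [0.161, -3.137, -0.001]
force: [-2.6, 0.4, 3.3]
gripper_width: 0.0325
grasp_force: 51.3
```

Call:
drive_tool:
  steps:
    - [[0,0,0,0,0,0,0.6],[0,0,0,0,0,0,0.6],[0,0,0,0,0,0,0.6],[0,0,-5,0,0,0,0.6],[0,0,-8.75,0,0,0,0.6],[4.61,12.7,-8.75,0,0,0,0.6],[4.61,12.7,-8.75,0,0,0,0.6],[4.61,12.7,-8.75,0,0,0,0.6],[4.61,12.7,-8.75,0,0,0,0.6]]

```text
t: 22.15
tool_pos: [0.5069, 0.2771, 0.0831]
eef_rot: [-0.162, 3.137, -0.001]
force: [0.3, -0.1, 0.6]
gripper_width: 0.0509
grasp_force: 0.0
```

Call:
drive_tool:
  steps:
    - [[0,0,2.5,0,0,0,0.6],[0,0,5,0,0,0,0.6],[0,0,7.6,0,0,0,0.6],[0,0,7.6,0,0,0,0.6],[0,0,7.6,0,0,0,0],[0,0,7.6,0,0,0,0],[0,0,7.6,0,0,0,0],[0,0,7.6,0,0,0,0],[0,0,7.6,0,0,0,0]]
  newtons: 25

```text
t: 23.28
tool_pos: [0.5079, 0.2769, 0.008]
eef_rot: [-0.16, 3.136, 0.0]
force: [0.9, 0.5, 3.6]
gripper_width: 0.0342
grasp_force: 25.7
```

Call:
drive_tool:
  steps:
    - [[0,0,0,0,0,0,0],[0,0,-1.6,0,0,0,0],[0,0,-3.2,0,0,0,0],[0,0,-4.8,0,0,0,0],[0,0,-6.5,0,0,0,0],[0.5,-2.5,-6.5,0,0,0,0],[1.2,-6.3,-6.5,0,0,0,0],[1.9,-10.1,-6.5,0,0,0,0],[2.39,-12.7,-6.5,0,0,0,0],[2.39,-12.7,-6.5,0,0,0,0]]
  newtons: 50

```text
t: 24.52
tool_pos: [0.4957, 0.1464, 0.0729]
eef_rot: [0.155, -3.137, 0.0]
force: [0.7, -0.3, -1.7]
gripper_width: 0.0326
grasp_force: 50.8
```

Call:
drive_tool:
  steps:
    - [[0,0,2.2,0,0,0,0],[0,0,4.4,0,0,0,0],[0,0,6,0,0,0,0],[0,0,7.2,0,0,0,0],[0,0,7.55,0,0,0,0],[0,0,7.6,0,0,0,0],[0,0,7.6,0,0,0,0]]

```text
t: 25.4
tool_pos: [0.4956, 0.1482, -0.0028]
eef_rot: [0.16, -3.137, -0.001]
force: [-4.2, -0.5, 7.6]
gripper_width: 0.0321
grasp_force: 51.8
```

Call:
drive_tool:
  steps:
    - [[0,0,0,0,0,0,0.6],[0,0,0,0,0,0,0.6],[0,0,0,0,0,0,0.6],[0,0,-5,0,0,0,0.6],[0,0,-10,0,0,0,0.6],[0,0,-15,0,0,0,0.6],[4,-4,-18,0,0,0,0.6],[10,-8,-20,0,0,0,0.6],[14,-15,-20,0,0,0,0.6],[16,-20,-20,0,0,0,0.6]]

```text
t: 26.65
tool_pos: [0.3637, -0.0485, 0.1965]
eef_rot: [-0.163, 3.136, -0.001]
force: [0.3, -0.8, -1.2]
gripper_width: 0.0511
grasp_force: 0.0
```

Run:
```python
from h import *
t=cap('top'); pickle.dump(t,open('top2.pkl','wb'))
cv2.imwrite('pics/t2.png',cv2.resize(t['color'][150:280,280:440,::-1],None,fx=5,fy=4.6,interpolation=cv2.INTER_CUBIC) if 0 else cv2.resize(t['color'][160:275,280:435,::-1],None,fx=5.1,fy=5.1,interpolation=cv2.INTER_CUBIC))
print(observe()['tool_pos'])
```

```text
[ 0.36136969 -0.0553458   0.19628384]
```

View pics/t2.png

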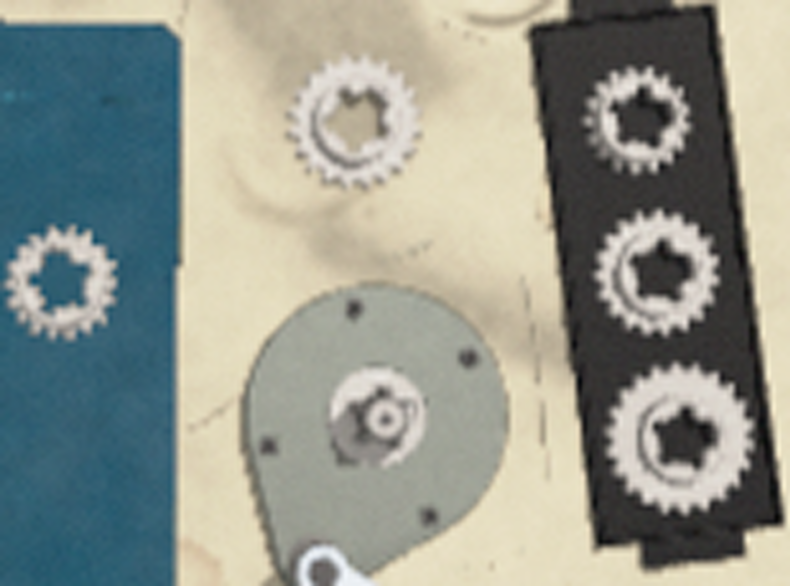

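Top view: the three old gears lie flat in one row in the tray, at crop (637,120), (657,272) and (682,437). The hub is bare at (385,420), and the new gears haven't moved (A at (355,120), B at (62,282)). Next I'll fit the slot angles.

```bash
cat > fit.py <<'E'
from h import *
from scipy.optimize import minimize
def projv(c,P):
    q=(P-np.array(c['position']))@Rm(c['orientation']); s=np.stack([q[:,0]/-q[:,2],q[:,1]/q[:,2]],1)
    s=s*(1+c['k1']*(s**2).sum(1,keepdims=True)); return s*c['fx']+np.array([c['cx'],c['cy']])
g=np.arange(-.0175,.0176,.0005); X,Y=[a.ravel() for a in np.meshgrid(g,g)]; Rr=np.hypot(X,Y); k=Rr<.0175
X,Y,Rr=X[k],Y[k],Rr[k]
def mask(th):
    m=np.clip((.0107-Rr)/.001+.5,0,1)
    for i in range(5):
        a=th+i*2*np.pi/5; u=X*np.cos(a)+Y*np.sin(a); v=-X*np.sin(a)+Y*np.cos(a); w=.006 if i==0 else .003
        m=np.maximum(m,np.clip((w-abs(v))/.001+.5,0,1)*np.clip((.0143-Rr)/.001+.5,0,1)*(u>0))
    return m
def fit(c,xy,z,deg0=None):
    img=c['color'].astype(np.float32)
    def samp(x,y):
        uv=projv(c,np.stack([X+x,Y+y,np.full_like(X,z)],1)).astype(np.float32)
        return cv2.remap(img,uv[:,0].copy(),uv[:,1].copy(),cv2.INTER_LINEAR)[:,0,:]
    def cost(p):
        s=samp(p[0]/1000,p[1]/1000); m=mask(p[2]/20)
        A=np.stack([m,np.ones_like(m),X,Y],1); co,_,_,_=np.linalg.lstsq(A,s,rcond=None)
        return ((s-A@co)**2).sum()/((s-s.mean(0))**2).sum()
    best=[]
    for th in np.arange(0,360,12) if deg0 is None else [deg0]:
        for dx in(-1.5,1.5):
            p0=[xy[0]*1000+dx,xy[1]*1000,np.deg2rad(th)*20]; best.append((cost(p0),p0))
    best.sort(key=lambda b:b[0]); res=[]
    for _,p0 in best[:8]:
        r=minimize(cost,p0,method='Nelder-Mead',options=dict(initial_simplex=np.array(p0)+np.array([[0,0,0],[1,0,0],[0,1,0],[0,0,2.]]),xatol=.01,fatol=1e-6,maxiter=200)); res.append((r.fun,r.x))
    res.sort(key=lambda b:b[0]); out=[]
    for f,x in res:
        a=np.rad2deg(x[2]/20)%360
        if all(abs((a-o[3]+180)%360-180)>5 for o in out): out.append((round(f,4),round(x[0],2),round(x[1],2),round(a,1)))
    return out[:3]
E
python3 - <<'E'
from fit import *
c=pickle.load(open('top2.pkl','rb'))
f=lambda u,v:(280+(u+.5)/5.1-.5,160+(v+.5)/5.1-.5)
for n,u,v,z in [('up',637,120,.016),('mid',657,272,.016),('low',682,437,.016),('A',355,120,.013),('B',62,282,.0154)]:
    print(n,fit(c,at_z(c,*f(u,v),z)[:2],z))
print('hubtip',at_z(c,*f(385,420),.056))
E
```

```text
up [(np.float64(0.1051), np.float64(631.76), np.float64(160.88), np.float64(280.0)), (np.float64(0.1821), np.float64(631.94), np.float64(160.63), np.float64(136.8)), (np.float64(0.1822), np.float64(631.86), np.float64(160.66), np.float64(63.7))]
mid [(np.float64(0.1024), np.float64(566.25), np.float64(154.61), np.float64(280.5)), (np.float64(0.1728), np.float64(566.32), np.float64(154.33), np.float64(64.6)), (np.float64(0.1783), np.float64(566.41), np.float64(154.29), np.float64(137.0))]
low [(np.float64(0.1095), np.float64(495.82), np.float64(147.38), np.float64(279.9)), (np.float64(0.1805), np.float64(495.91), np.float64(147.06), np.float64(136.6)), (np.float64(0.1912), np.float64(495.84), np.float64(146.98), np.float64(63.6))]
A [(np.float64(0.3404), np.float64(634.8), np.float64(280.87), np.float64(314.1)), (np.float64(0.425), np.float64(634.87), np.float64(280.56), np.float64(98.3)), (np.float64(0.4256), np.float64(635.23), np.float64(280.73), np.float64(243.2))]
B [(np.float64(0.1089), np.float64(567.36), np.float64(408.42), np.float64(9.8)), (np.float64(0.1924), np.float64(567.6), np.float64(408.55), np.float64(225.4)), (np.float64(0.1928), np.float64(567.57), np.float64(408.72), np.float64(299.4))]
hubtip [0.50723467 0.27678893 0.056     ]
```

Call:
drive_tool:
  steps:
    - [[0,0,0,0,0,0,0.6],[0,0,0,0,0,0,0.6],[0,0,0,0,0,0,0.6],[0,0,0,0,0,0,0.6]]
  newtons: 25

```text
t: 27.2
tool_pos: [0.3649, -0.0463, 0.1957]
eef_rot: [0.164, -3.137, -0.0]
force: [0.2, 0.1, 0.5]
gripper_width: 0.0512
grasp_force: 0.0
```

Run:
```python
from h import *
s=observe(); print(s['tool_pos'],s['qd'].round(3),s['eef_rot'])
d=np.pi/180; p=s['tool_pos'].copy(); p[2]-=.0008
x,y=.6335,.2822
plan([(x,y,.12,124*d,.6,10),(x,y,.12,124*d,.6,1),(x,y,-.0075,124*d,.6,5),(x,y,-.0075,124*d,.6,1),(x,y,-.0075,124*d,0,3)],start=(list(p),185.8*d))
plan([(x,y,-.0075,124*d,0.6,3)])
plan([(x,y,-.0075,214*d,0.6,9),(x,y,-.0075,214*d,0.6,1)])
```

```text
[ 0.364872   -0.04628162  0.19572107] [-0.007 -0.002 -0.003 -0.001 -0.001 -0.   ] [ 1.64391793e-01 -3.13690186e+00 -3.56365158e-04]
[[-3,3,0.75,0,0,1.03,0.6],[-6.01,5.99,1.5,0,0,2.06,0.6],[-9.01,8.99,2.25,0,0,3.09,0.6],[-12.02,11.99,3,0,0,4.12,0.6],[-15.02,14.98,3.75,0,0,5.15,0.6],[-18.03,17.98,4.5,0,0,6.18,0.6],[-21.03,20.98,5.24,0,0,7.21,0.6],[-24.04,23.97,5.99,0,0,8.24,0.6],[-27.04,26.97,6.74,0,0,9.27,0.6],[-30.04,29.97,7.49,0,0,10.3,0.6]]
[[-0.01,0,0,0,0,0,0.6],[-0.01,0,2.55,0,0,0,0.6],[-0.01,0,5.1,0,0,0,0.6],[-0.01,0,7.65,0,0,0,0.6],[-0.01,0,10.2,0,0,0,0.6],[-0.01,0,12.75,0,0,0,0.6],[-0.01,0,12.75,0,0,0,0.6],[-0.01,0,12.75,0,0,0,0],[-0.01,0,12.75,0,0,0,0],[-0.01,0,12.75,0,0,0,0]]
[[0,0,0,0,0,0,0.6],[0,0,0,0,0,0,0.6],[0,0,0,0,0,0,0.6]]
[[0,0,0,0,0,-1.67,0.6],[0,0,0,0,0,-3.33,0.6],[0,0,0,0,0,-5,0.6],[0,0,0,0,0,-6.67,0.6],[0,0,0,0,0,-8.33,0.6],[0,0,0,0,0,-10,0.6],[0,0,0,0,0,-11.67,0.6],[0,0,0,0,0,-13.33,0.6],[0,0,0,0,0,-15,0.6],[0,0,0,0,0,-15,0.6]]
```

Call:
drive_tool:
  steps:
    - [[-3,3,0.75,0,0,1.03,0.6],[-6.01,5.99,1.5,0,0,2.06,0.6],[-9.01,8.99,2.25,0,0,3.09,0.6],[-12.02,11.99,3,0,0,4.12,0.6],[-15.02,14.98,3.75,0,0,5.15,0.6],[-18.03,17.98,4.5,0,0,6.18,0.6],[-21.03,20.98,5.24,0,0,7.21,0.6],[-24.04,23.97,5.99,0,0,8.24,0.6],[-27.04,26.97,6.74,0,0,9.27,0.6],[-30.04,29.97,7.49,0,0,10.3,0.6]]

```text
t: 28.45
tool_pos: [0.6332, 0.2837, 0.1201]
eef_rot: [-1.476, -2.773, 0.001]
force: [1.4, -0.4, 0.6]
gripper_width: 0.0515
grasp_force: 0.0
```

Call:
drive_tool:
  steps:
    - [[0,0,0,0,0,0,0.6],[0,0,2.5,0,0,0,0.6],[0,0,5.1,0,0,0,0.6],[0,0,7.65,0,0,0,0.6],[0,0,10.2,0,0,0,0.6],[0,0,12,0,0,0,0.6],[0,0,12.75,0,0,0,0.6],[0,0,12.75,0,0,0,0.6]]

```text
t: 29.45
tool_pos: [0.6328, 0.2813, -0.0066]
eef_rot: [-1.474, -2.774, 0.001]
force: [0.7, 0.0, -0.2]
gripper_width: 0.0514
grasp_force: 0.0
```

Call:
drive_tool:
  steps:
    - [[0,0,0,0,0,0,0],[0,0,0,0,0,0,0],[0,0,0,0,0,0,0],[0,0,0,0,0,0,0]]

```text
t: 29.95
tool_pos: [0.6341, 0.2817, -0.0052]
eef_rot: [1.473, 2.773, 0.003]
force: [-0.2, 0.4, 5.6]
gripper_width: 0.0343
grasp_force: 25.4
```

Call:
drive_tool:
  steps:
    - [[0,0,0,0,0,0,0.6],[0,0,-0.1,0,0,0,0.6],[0,0,-0.1,0,0,-1.67,0.6],[0,0,-0.1,0,0,-3.33,0.6],[0,0,-0.1,0,0,-5,0.6],[0,0,-0.1,0,0,-6.67,0.6],[0,0,-0.1,0,0,-8.33,0.6],[0,0,-0.1,0,0,-10,0.6],[0,0,-0.1,0,0,-11.67,0.6],[0,0,-0.1,0,0,-13.33,0.6]]

```text
t: 31.2
tool_pos: [0.6325, 0.2811, -0.006]
eef_rot: [0.662, -3.07, 0.0]
force: [-0.5, -0.3, -0.3]
gripper_width: 0.0513
grasp_force: 0.0
```

Call:
drive_tool:
  steps:
    - [[0,0,0,0,0,-1.67,0.6],[0,0,0,0,0,-1.67,0.6],[0,0,0,0,0,-1.67,0],[0,0,0,0,0,-1.67,0],[0,0,0,0,0,-1.67,0],[0,0,0,0,0,-1.67,0],[0,0,0,0,0,-1.67,0]]
  newtons: 50

```text
t: 32.08
tool_pos: [0.6331, 0.2812, -0.0053]
eef_rot: [-0.919, 3.004, -0.0]
force: [-1.4, -0.8, 3.4]
gripper_width: 0.0323
grasp_force: 49.6
```

Run:
```python
from fit import *
s=observe(); print(s['tool_pos'],s['force'],s['eef_rot'])
d=np.pi/180; w=(124+16.67*0+ (13.33+1.67)*6)*d; print(w/d)
x,y=.6335,.2822; X_,Y_=.5070,.2770; w2=180*d
plan([(x,y,.0925,w,0,4),(X_,Y_,.0925,w2,0,6)],start=([x,y,-.0065],w))
```

```text
[ 0.63307002  0.28124848 -0.00532399] [-1.42891397 -0.76002985  3.39953948] [-9.18835430e-01  3.00410820e+00 -8.38391067e-05]
214.0
[[0,0,-2.48,0,0,0,0],[0,0,-4.95,0,0,0,0],[0,0,-7.43,0,0,0,0],[0,0,-9.9,0,0,0,0],[1.8,1.11,-9.9,0,0,0.94,0],[3.59,2.21,-9.9,0,0,1.89,0],[5.39,3.32,-9.9,0,0,2.83,0],[7.19,4.43,-9.9,0,0,3.78,0],[8.98,5.54,-9.9,0,0,4.72,0],[10.78,6.64,-9.9,0,0,5.67,0]]
```

Call:
drive_tool:
  steps:
    - [[0,0,-2.5,0,0,0,0],[0,0,-5,0,0,0,0],[0,0,-7.4,0,0,0,0],[0,0,-9.9,0,0,0,0],[1.8,1.11,-9.9,0,0,0.94,0],[3.59,2.21,-9.9,0,0,1.89,0],[5.39,3.32,-9.9,0,0,2.83,0],[7.19,4.43,-9.9,0,0,3.78,0],[8.98,5.54,-9.9,0,0,4.72,0],[10.78,6.64,-9.9,0,0,5.67,0]]

```text
t: 33.33
tool_pos: [0.5055, 0.2759, 0.0929]
eef_rot: [-0.005, -3.141, 0.0]
force: [0.3, -0.1, -0.9]
gripper_width: 0.0327
grasp_force: 50.0
```

Call:
drive_tool:
  steps:
    - [[0,0,0,0,0,0,0],[0,0,1.5,0,0,0,0],[0,0,3,0,0,0,0],[0,0,3.8,0,0,0,0],[0,0,3.8,0,0,0,0],[0,0,3.8,0,0,0,0]]

```text
t: 34.08
tool_pos: [0.5069, 0.276, 0.0555]
eef_rot: [-0.0, 3.141, 0.0]
force: [0.0, 0.6, -1.9]
gripper_width: 0.0329
grasp_force: 50.0
```

Run:
```python
from h import *
s=observe(); print(s['tool_pos'],s['force'],s['gripper_width'],2*np.degrees(np.arctan2(s['eef_rot'][1],s['eef_rot'][0])))
c=cap('scene');cv2.imwrite('pics/s3.png',cv2.resize(c['color'][170:270,225:325,::-1],None,fx=6,fy=6,interpolation=cv2.INTER_CUBIC))
```

```text
[0.50688902 0.27602734 0.05553548] [ 0.04446864  0.63456198 -1.94349289] 0.032899176462589115 180.01070010529008
```

View pics/s3.png

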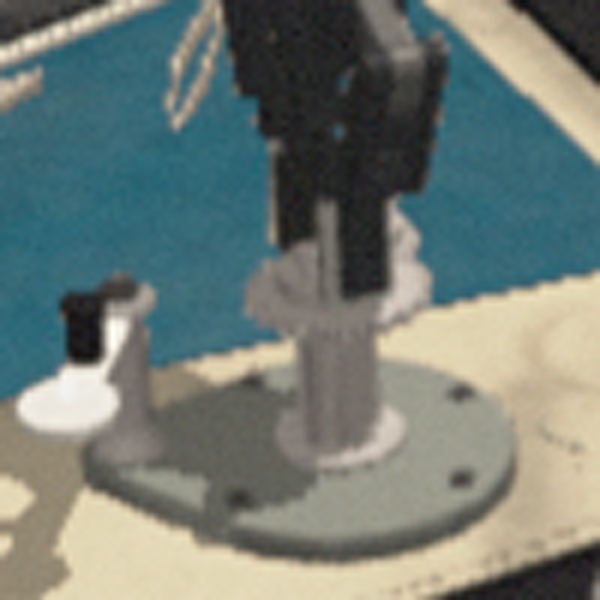

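The gear is held level and centred just above the hub top, at crop (340,290). Now inserting it gradually.

Call:
drive_tool:
  steps:
    - [[0,0.05,0.2,0,0,0,0],[0,0.05,0.4,0,0,0,0],[0,0.05,0.5,0,0,0,0],[0,0.05,0.6,0,0,0,0],[0,0.05,0.7,0,0,0,0],[0,0.05,0.8,0,0,0,0],[0,0.05,0.8,0,0,0,0]]

```text
t: 35.0
tool_pos: [0.5065, 0.2765, 0.0474]
eef_rot: [0.0, -3.142, -0.0]
force: [0.7, 0.6, -2.1]
gripper_width: 0.0327
grasp_force: 50.0
```

Call:
drive_tool:
  steps:
    - [[0,0,0.1,0,0,0,0],[0,0,0.2,0,0,0,0],[0,0,0.3,0,0,0,0],[0,0,0.3,0,0,0,0]]

```text
t: 35.5
tool_pos: [0.5065, 0.2767, 0.0444]
eef_rot: [0.001, -3.141, -0.001]
force: [0.2, 0.4, -2.3]
gripper_width: 0.0326
grasp_force: 50.0
```

It's on without resistance, so I'll slide it down.

Call:
drive_tool:
  steps:
    - [[0,0,0.5,0,0,0,0],[0,0,1,0,0,0,0],[0,0,1.5,0,0,0,0],[0,0,2,0,0,0,0],[0,0,2.5,0,0,0,0],[0,0,3,0,0,0,0],[0,0,3.3,0,0,0,0],[0,0,3.5,0,0,0,0],[0,0,3.5,0,0,0,0]]

```text
t: 36.62
tool_pos: [0.5065, 0.2767, 0.0093]
eef_rot: [0.001, -3.141, -0.001]
force: [-0.2, 5.5, -2.3]
gripper_width: 0.0328
grasp_force: 49.9
```

Call:
drive_tool:
  steps:
    - [[0,0,0.1,0,0,0,0],[0,0,0.15,0,0,0,0],[0,0,0.15,0,0,0,0]]

```text
t: 37.0
tool_pos: [0.5066, 0.2767, 0.0086]
eef_rot: [-0.0, 3.141, 0.001]
force: [-2.4, 3.7, 4.6]
gripper_width: 0.0329
grasp_force: 50.7
```

Call:
drive_tool:
  steps:
    - [[0,0,0,0,0,0,0.6],[0,0,0,0,0,0,0.6],[0,0,0,0,0,0,0.6],[0,0,-3,0,0,0,0.6],[0,0,-6,0,0,0,0.6],[0,0,-9,0,0,0,0.6],[0,0,-12,0,0,0,0.6],[0,0,-12,0,0,0,0.6],[0,0,-12,0,0,0,0.6]]
  newtons: 25

```text
t: 38.12
tool_pos: [0.5061, 0.2761, 0.1273]
eef_rot: [0.0, -3.141, 0.001]
force: [0.4, 0.1, -0.5]
gripper_width: 0.0514
grasp_force: 0.0
```

Run:
```python
from fit import *
s=observe(); print(s['tool_pos'])
c=cap('top'); print(fit(c,(.5674,.4084),.0154)); cv2.imwrite('pics/t4.png',c['color'][...,::-1])
d=np.pi/180
x,y=.5667,.4093
w=139.7*d
plan([(x,y,.12,w,.6,8)],start=([.507,.2775,.127],180*d))
```

```text
[0.50613859 0.27610584 0.12726221]
[(np.float64(0.1074), np.float64(567.36), np.float64(408.43), np.float64(9.9)), (np.float64(0.1927), np.float64(567.57), np.float64(408.68), np.float64(299.3)), (np.float64(0.1934), np.float64(567.55), np.float64(408.54), np.float64(225.4))]
[[-0.75,1.65,0.09,0,0,0.84,0.6],[-1.49,3.29,0.18,0,0,1.68,0.6],[-2.24,4.94,0.26,0,0,2.52,0.6],[-2.99,6.59,0.35,0,0,3.36,0.6],[-3.73,8.24,0.44,0,0,4.2,0.6],[-4.48,9.88,0.53,0,0,5.04,0.6],[-5.22,11.53,0.61,0,0,5.88,0.6],[-5.97,13.18,0.7,0,0,6.72,0.6]]
```

Call:
drive_tool:
  steps:
    - [[-0.75,1.65,0.09,0,0,0.84,0.6],[-1.49,3.29,0.18,0,0,1.68,0.6],[-2.24,4.94,0.26,0,0,2.52,0.6],[-2.99,6.59,0.35,0,0,3.36,0.6],[-3.73,8.24,0.44,0,0,4.2,0.6],[-4.48,9.88,0.53,0,0,5.04,0.6],[-5.22,11.53,0.61,0,0,5.88,0.6],[-6.05,13.28,0.7,0,0,6.72,0.6],[-6.05,13.28,0.7,0,0,6.72,0.6]]

```text
t: 39.3
tool_pos: [0.5664, 0.4096, 0.1188]
eef_rot: [-1.079, -2.949, 0.003]
force: [-0.2, -0.0, 0.2]
gripper_width: 0.0513
grasp_force: 0.0
```

Call:
drive_tool:
  steps:
    - [[0,0,2.5,0,0,0,0.6],[0,0,5,0,0,0,0.6],[0,0,7.5,0,0,0,0.6],[0,0,10,0,0,0,0.6],[0,0,11.8,0,0,0,0.6],[0,0,12.4,0,0,0,0.6],[0,0,12.4,0,0,0,0.6]]

```text
t: 40.17
tool_pos: [0.5669, 0.4091, -0.0031]
eef_rot: [-1.082, -2.949, 0.001]
force: [0.4, -0.6, 0.1]
gripper_width: 0.0512
grasp_force: 0.0
```

Call:
drive_tool:
  steps:
    - [[0,0,0,0,0,0,0],[0,0,0,0,0,0,0],[0,0,0,0,0,0,0],[0,0,0,0,0,0,0]]

```text
t: 40.67
tool_pos: [0.5677, 0.4096, -0.0017]
eef_rot: [1.082, 2.948, 0.002]
force: [-1.4, -1.6, 6.8]
gripper_width: 0.0341
grasp_force: 25.1
```

Call:
drive_tool:
  steps:
    - [[0,0,0,0,0,0,0.6],[0,0,-0.05,0,0,0,0.6],[0,0,-0.05,0,0,-1.67,0.6],[0,0,-0.05,0,0,-3.33,0.6],[0,0,-0.05,0,0,-5,0.6],[0,0,-0.05,0,0,-6.67,0.6],[0,0,-0.05,0,0,-8.33,0.6],[0,0,-0.05,0,0,-10,0.6],[0,0,-0.05,0,0,-11.67,0.6],[0,0,-0.05,0,0,-13.33,0.6]]

```text
t: 41.92
tool_pos: [0.5668, 0.4093, -0.0029]
eef_rot: [1.074, -2.952, -0.0]
force: [0.2, -0.3, -0.4]
gripper_width: 0.0512
grasp_force: 0.0
```

Call:
drive_tool:
  steps:
    - [[0,0,0,0,0,-1.67,0.6],[0,0,0,0,0,-1.67,0.6],[0,0,0,0,0,-1.67,0],[0,0,0,0,0,-1.67,0],[0,0,0,0,0,-1.67,0],[0,0,0,0,0,-1.67,0],[0,0,0,0,0,-1.67,0]]
  newtons: 50

```text
t: 42.8
tool_pos: [0.5672, 0.4094, -0.0023]
eef_rot: [-1.319, 2.851, 0.0]
force: [-1.0, -0.0, 4.2]
gripper_width: 0.0329
grasp_force: 49.7
```

Run:
```python
from h import *
s=observe(); w0=2*np.arctan2(s['eef_rot'][1],s['eef_rot'][0]); d=np.pi/180; print(s['tool_pos'],s['force'],w0/d%360)
p=np.array([.507,.2775,.12])+tool_R(180*d).apply([-.0605,.1328,0]); x,y=p[:2]; print(x,y)
w=229.7*d
plan([(x,y,.0955,w,0,4),(.5070,.2775,.0955,139.9*d,0,12)],start=([x,y,-.0045],w))
```

```text
[ 0.56715124  0.40937404 -0.00225549] [-1.03066156 -0.04263406  4.20052182] 229.67641890196612
0.5675 0.4103
[[0,0,-2.5,0,0,0,0],[0,0,-5,0,0,0,0],[0,0,-7.5,0,0,0,0],[0,0,-10,0,0,0,0],[1.17,-0.33,-10,0,0,1.25,0],[2.34,-0.66,-10,0,0,2.49,0],[3.51,-0.99,-10,0,0,3.74,0],[4.68,-1.33,-10,0,0,4.99,0],[5.85,-1.66,-10,0,0,6.24,0],[7.02,-1.99,-10,0,0,7.48,0]]
[[0.6,-1.06,0,0,0,1.25,0],[1.19,-2.12,0,0,0,2.49,0],[1.79,-3.18,0,0,0,3.74,0],[2.38,-4.24,0,0,0,4.99,0],[2.98,-5.3,0,0,0,6.24,0],[3.57,-6.36,0,0,0,7.48,0]]
```

Call:
drive_tool:
  steps:
    - [[0,0,-2.5,0,0,0,0],[0,0,-5,0,0,0,0],[0,0,-7.5,0,0,0,0],[0,0,-10,0,0,0,0],[1.17,-0.33,-10,0,0,1.25,0],[2.34,-0.66,-10,0,0,2.49,0],[3.51,-0.99,-10,0,0,3.74,0],[4.68,-1.33,-10,0,0,4.99,0],[5.85,-1.66,-10,0,0,6.24,0],[7.02,-1.99,-10,0,0,7.48,0]]

```text
t: 44.05
tool_pos: [0.5363, 0.3423, 0.0968]
eef_rot: [0.125, -3.138, 0.001]
force: [0.3, 0.7, -0.0]
gripper_width: 0.0329
grasp_force: 49.8
```

Call:
drive_tool:
  steps:
    - [[0.6,-1.06,0,0,0,1.25,0],[1.19,-2.12,0,0,0,2.49,0],[1.79,-3.18,0,0,0,3.74,0],[2.38,-4.24,0,0,0,4.99,0],[2.98,-5.3,0,0,0,6.24,0],[3.57,-6.36,0,0,0,7.48,0],[3.57,-6.36,0,0,0,7.48,0],[3.57,-6.36,0,0,0,7.48,0]]

```text
t: 45.05
tool_pos: [0.5067, 0.2768, 0.0974]
eef_rot: [1.074, 2.952, 0.0]
force: [-0.3, -0.1, -1.0]
gripper_width: 0.0326
grasp_force: 49.8
```

Run:
```python
from h import *
s=observe(); w0=2*np.arctan2(s['eef_rot'][1],s['eef_rot'][0]); print(s['tool_pos'],s['force'],np.degrees(w0)%360,s['gripper_width'])
print(tool_R(w0).inv().apply(np.array([.5066,.2767,.06])-s['tool_pos'])*100)
c=cap('scene');cv2.imwrite('pics/s4.png',cv2.resize(c['color'][150:270,225:325,::-1],None,fx=5,fy=5,interpolation=cv2.INTER_CUBIC))
```

```text
[0.50674585 0.27678549 0.09736759] [-0.30087862 -0.08433904 -0.95586655] 140.03332487788728 0.032605482162002035
[ 0.00568698 -0.01592055  3.7367594 ]
```

View pics/s4.png

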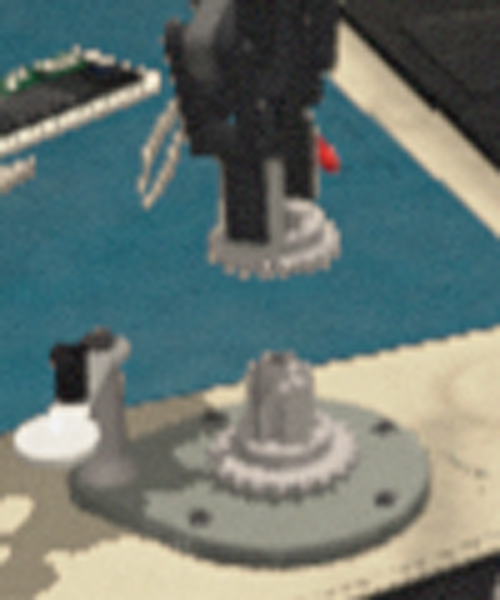

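The medium gear sits flat on the seat around crop (285,455), and the small gear is held level above the hub at (275,245).

Call:
drive_tool:
  steps:
    - [[0,0,1.5,0,0,0,0],[0,0,3,0,0,0,0],[0,0,4,0,0,0,0],[0,0,4.4,0,0,0,0],[0,0,4.6,0,0,0,0],[0,0,4.8,0,0,0,0],[0,0,5,0,0,0,0],[0,0,5.2,0,0,0,0],[0,0,5.2,0,0,0,0]]

```text
t: 46.22
tool_pos: [0.5066, 0.2768, 0.0455]
eef_rot: [-1.076, -2.951, -0.001]
force: [0.4, 2.2, -0.3]
gripper_width: 0.0329
grasp_force: 49.8
```

Call:
drive_tool:
  steps:
    - [[0,0,0.4,0,0,0,0],[0,0,0.8,0,0,0,0],[0,0,1.2,0,0,0,0],[0,0,1.6,0,0,0,0],[0,0,1.9,0,0,0,0],[0,0,2.2,0,0,0,0],[0,0,2.3,0,0,0,0],[0,0,2.4,0,0,0,0],[0,0,2.4,0,0,0,0]]

```text
t: 47.35
tool_pos: [0.5064, 0.2768, 0.0223]
eef_rot: [-1.076, -2.951, -0.001]
force: [-2.8, 3.6, 6.6]
gripper_width: 0.0329
grasp_force: 50.7
```

Call:
drive_tool:
  steps:
    - [[0,0,0,0,0,0,0.6],[0,0,0,0,0,0,0.6],[0,0,0,0,0,0,0.6],[0,0,-3,0,0,0,0.6],[0,0,-6,0,0,0,0.6],[0,0,-9,0,0,0,0.6],[0,0,-12,0,0,0,0.6],[0,0,-12,0,0,0,0.6],[0,0,-12,0,0,0,0.6]]
  newtons: 30

```text
t: 48.48
tool_pos: [0.5061, 0.2761, 0.1407]
eef_rot: [-1.076, -2.951, 0.001]
force: [0.5, -0.0, -0.3]
gripper_width: 0.0514
grasp_force: 0.0
```

Run:
```python
from h import *
s=observe(); d=np.pi/180; print(s['tool_pos'])
c=cap('top')
a=cv2.resize(c['color'][215:285,325:405,::-1],None,fx=7,fy=7,interpolation=cv2.INTER_CUBIC); cv2.imwrite('pics/t5.png',a)
w=59.2*d
plan([(.4256,.2677,.1405,w,.5,9),(.4256,.2677,.1405,w,.5,1)],start=([.507,.2775,.1405],139.9*d))
plan([(.4256,.2677,.055,w,.5,4),(.4256,.2677,.055,w,.5,1),(.4256,.2677,.055,w,0,4)])
p=np.array([.4474,.3041]);v=np.array([.4256,.2677])-p; print(np.hypot(*v))
T=[(*(p+R.from_euler('z',a*d).apply([*v,0])[:2]),.055,w+a*d,0,1) for a in np.linspace(9.7,97,10)]
plan(T)
```

```text
[0.50611285 0.2761399  0.14072797]
[[0.62,-0.67,0,0,0,1.49,0.5],[1.24,-1.33,0,0,0,2.99,0.5],[1.87,-2,0,0,0,4.48,0.5],[2.49,-2.66,0,0,0,5.98,0.5],[3.11,-3.33,0,0,0,7.47,0.5],[3.73,-4,0,0,0,8.97,0.5],[4.35,-4.66,0,0,0,10.46,0.5],[4.97,-5.33,0,0,0,11.96,0.5],[5.6,-5.99,0,0,0,13.45,0.5],[5.6,-5.99,0,0,0,13.45,0.5]]
[[0,0,2.14,0,0,0,0.5],[0,0,4.28,0,0,0,0.5],[0,0,6.41,0,0,0,0.5],[0,0,8.55,0,0,0,0.5],[0,0,8.55,0,0,0,0.5],[0,0,8.55,0,0,0,0],[0,0,8.55,0,0,0,0],[0,0,8.55,0,0,0,0],[0,0,8.55,0,0,0,0]]
0.0424287638283276
[[0.06,0.72,0,0,0,-1.62,0],[0.23,1.41,0,0,0,-3.23,0],[0.53,2.07,0,0,0,-4.85,0],[0.93,2.66,0,0,0,-6.47,0],[1.42,3.18,0,0,0,-8.08,0],[2,3.61,0,0,0,-9.7,0],[2.64,3.94,0,0,0,-11.32,0],[3.32,4.15,0,0,0,-12.93,0],[4.03,4.25,0,0,0,-14.55,0],[4.75,4.23,0,0,0,-16.17,0]]
```

View pics/t5.png

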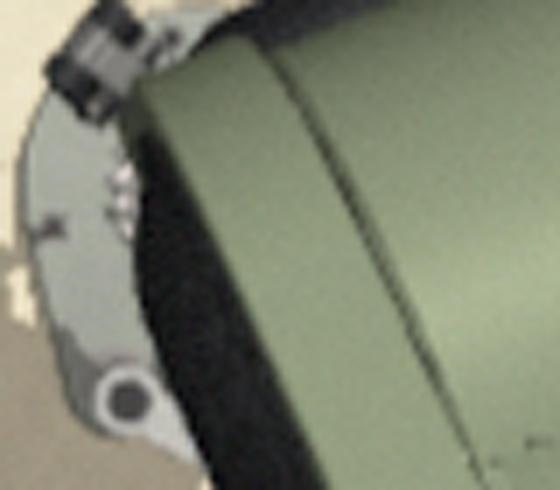

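The arm covers the hub, and the post shows at crop (128,400). I'll go on to the knob.

Call:
drive_tool:
  steps:
    - [[0.62,-0.67,0,0,0,1.49,0.5],[1.24,-1.33,0,0,0,2.99,0.5],[1.87,-2,0,0,0,4.48,0.5],[2.49,-2.66,0,0,0,5.98,0.5],[3.11,-3.33,0,0,0,7.47,0.5],[3.73,-4,0,0,0,8.97,0.5],[4.35,-4.66,0,0,0,10.46,0.5],[4.97,-5.33,0,0,0,11.96,0.5],[5.6,-5.99,0,0,0,13.45,0.5],[5.6,-5.99,0,0,0,13.45,0.5]]

```text
t: 49.78
tool_pos: [0.4238, 0.2662, 0.1403]
eef_rot: [-2.729, -1.555, 0.004]
force: [1.1, -0.4, -0.3]
gripper_width: 0.043
grasp_force: 0.0
```

Call:
drive_tool:
  steps:
    - [[0,0,2.1,0,0,0,0.5],[0,0,4.2,0,0,0,0.5],[0,0,6,0,0,0,0.5],[0,0,7.5,0,0,0,0.5],[0,0,8.55,0,0,0,0.5],[0,0,8.55,0,0,0,0],[0,0,8.55,0,0,0,0],[0,0,8.55,0,0,0,0],[0,0,8.55,0,0,0,0],[0,0,8.55,0,0,0,0]]
  newtons: 25

```text
t: 51.02
tool_pos: [0.4252, 0.2668, 0.0562]
eef_rot: [2.731, 1.553, 0.0]
force: [-0.7, 0.6, -1.2]
gripper_width: 0.0124
grasp_force: 24.9
```

Gripped, so I'll swing the keeper back.

Call:
drive_tool:
  steps:
    - [[0.06,0.72,0,0,0,-1.62,0],[0.23,1.41,0,0,0,-3.23,0],[0.53,2.07,0,0,0,-4.85,0],[0.93,2.66,0,0,0,-6.47,0],[1.42,3.18,0,0,0,-8.08,0],[2,3.61,0,0,0,-9.7,0],[2.64,3.94,0,0,0,-11.32,0],[3.32,4.15,0,0,0,-12.93,0],[4.03,4.25,0,0,0,-14.55,0],[4.75,4.23,0,0,0,-16.17,0]]

```text
t: 52.28
tool_pos: [0.4869, 0.2864, 0.0562]
eef_rot: [0.639, 3.075, 0.002]
force: [0.7, 1.0, -3.6]
gripper_width: 0.0127
grasp_force: 24.8
```

Call:
drive_tool:
  steps:
    - [[0,0,0,0,0,0,0],[0,0.1,0,0,0,0,0],[0,0.1,0,0,0,0,0]]

```text
t: 52.65
tool_pos: [0.4868, 0.2865, 0.0562]
eef_rot: [0.649, 3.072, -0.0]
force: [4.4, -1.4, -2.8]
gripper_width: 0.0126
grasp_force: 25.0
```

Call:
drive_tool:
  steps:
    - [[0,0,0,0,0,0,0.5],[0,0,0,0,0,0,0.5],[0,0,0,0,0,0,0.5],[0,0,-4,0,0,0,0.5],[0,0,-8,0,0,0,0.5],[0,0,-13,0,0,0,0.5],[0,-6,-14,0,0,0,0.5],[0,-12,-14,0,0,0,0.5],[0,-18,-14,0,0,0,0.5],[0,-24,-14,0,0,0,0.5]]

```text
t: 53.9
tool_pos: [0.3885, 0.0658, 0.1962]
eef_rot: [0.645, 3.074, -0.0]
force: [1.5, -1.1, -0.2]
gripper_width: 0.0425
grasp_force: 0.0
```

Call:
drive_tool:
  steps:
    - [[0,-6,0,0,0,0,0.5],[0,-8,0,0,0,0,0.5],[0,-8,0,0,0,0,0.5]]

```text
t: 54.28
tool_pos: [0.3568, -0.0069, 0.1962]
eef_rot: [0.652, 3.073, 0.001]
force: [0.4, 0.6, 0.5]
gripper_width: 0.0428
grasp_force: 0.0
```

Run:
```python
from h import *
print(observe()['tool_pos'],observe()['force'])
t=cap('top'); c=cap('scene')
a=cv2.resize(t['color'][160:280,325:435,::-1],None,fx=4,fy=4,interpolation=cv2.INTER_CUBIC)
b=cv2.resize(c['color'][190:285,230:305,::-1],(int(75*5.05),480),interpolation=cv2.INTER_CUBIC)
cv2.imwrite('pics/fin.png',np.hstack([a,b[:480]])[:, :800])
```

```text
[ 0.35683699 -0.00687161  0.19618347] [0.37606909 0.56553825 0.51343442]
```

View pics/fin.png

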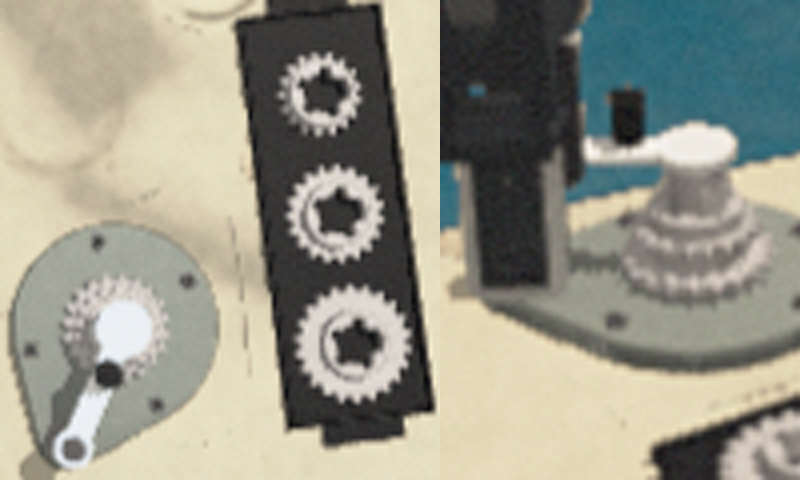

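The small-on-medium stack is seated on the hub, the keeper is across its end (disc at crop (125,322)), and the tray row is intact. I'll check the keeper angle.

Run:
```python
from h import *
def ang(c):
    g=c['color'].astype(int); 
    m=(g.min(2)>215).astype('uint8'); m[:225]=0;m[262:]=0;m[:,:340]=0;m[:,375:]=0
    n,l,st,ce=cv2.connectedComponentsWithStats(m); i=1+st[1:,4].argmax()
    dt=cv2.distanceTransform((l==i).astype('uint8'),2,5); v,u=np.unravel_index(dt.argmax(),dt.shape)
    w=dt**4*(np.hypot(*(np.indices(dt.shape)-np.array([v,u])[:,None,None]))<4); vv,uu=np.indices(dt.shape)
    return at_z(c,(w*uu).sum()/w.sum(),(w*vv).sum()/w.sum(),.0635)[:2]
p=np.array([.4474,.3041]); h=np.array([.50754,.27620])
t=cap('top')
for c in(pickle.load(open('top0.pkl','rb')),t):
    d=ang(c); print(d,np.arctan2(*(d-p)[::-1])-np.arctan2(*(h-p)[::-1]),np.hypot(*(d-p)))
```

```text
[0.5070393  0.27391638] -0.03415065664920636 0.0668423301559589
[0.50760674 0.27594311] -0.003083465750269798 0.06646549766566807
```

```bash
python3 -c "
from h import *
print(manip.sign_off())"
```

```text
the job is handed in; nothing more can be done
None
```

I handed the job in, and no verdict came back: the three old gears lie in a row in the tray, the two new gears found (medium below small; no large was there) are seated on the hub, and the keeper measures within about 0.01 rad of closed.

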